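# Oil the piston spindle and build its stepped spacer stack

### The arm

A 7-joint arm with a two-finger parallel gripper is mounted at the origin on the work surface. World frame = base frame: x ahead of the robot, y to its left, z up, the work surface at z = 0. Lengths are in m, angles in rad, forces in N, time in s.
With the tool pointing down it reaches from about 0.4 to 0.85 m from the base axis. Payload 4.5 kg.
Tool frame: the origin (TCP) lies at the very end of the fingers, on their centre line; the grasp point (between the pads) lies 19 mm behind it; z points along the fingers, y is the line along which they close (so a half turn about z gives the same grasp; the last joint's range is limited). The gripper opens to 88 mm and grips with 3 to 60 N. Pads are 18 mm wide; open, the fingers measure 123 mm over their backs; the gripper's body (75 mm by 187 mm) begins 45 mm behind the grasp point.
Start: joints at [0.034, 0.689, -0.195, 1.565, 0.157, 0.902, -0.215], TCP at [0.625, 0, 0.239] pointing down, gripper open.
Joint ranges: [-3.01, 3.01], [-0.46, 2.08], [-1.47, 1.51], [0.13, 2.56], [-1, 4.14], [0.04, 2.09], [-2.66, 2.66]. Speed limits (rad/s): [2.57, 2.57, 3.14, 3.14, 3.14, 3.14, 3.14].

### API

Orientations are given as a unit quaternion [x, y, z, w].
In Python, from plant import r, eyes, nets gives the robot as it stands.
- The arm moves only by the shell command python3 -m pendant 'ROWS' [FORCE]. ROWS is JSON, a list of rows, each an object of numbers: "claw": the opening, from 0 (shut) to 1 (fully open); "dx", "dy", "dz": the shift along the world's x, y, z in mm; "twist": the turn about the world's z in rad. In form: [{"claw": .., "dx": .., "dy": .., "dz": .., "twist": ..}, ...]. A call has 1 to 8 rows; each row is the pose to reach, as a shift and turn from the pose commanded when the call began; what a row does not reach only later rows make up. A row lasts 1/10 s, in which the tool goes at most 50 mm and 8.59 degrees, less where a joint would pass 70% of its speed; a pose out of reach is approached as far as the arm can. A call with a gripper value outside its range is refused whole. The fingers move at their own pace and stop on an object; FORCE is the grip in N (left out, the last holds). Time passes only in rows, so rows that repeat a pose let the fingers close. It gives the time, the measured TCP pose, the force, the opening and the grip force at its end, in the units of the state.
- r.get_state(): the state, without advancing time (a new reading comes with each control period).
- eyes.snapshot(name): name is "scene" or "side" or "wrist"; returns (picture, depth): 384x512x3 uint8, blue, green, red; 384x512 float32, m along the optical axis (not along the pixel's ray), 0 where there is no reading.
- eyes.camera_info(name): a dict with "K" (3x3 intrinsics, pixels), "world_to_cam" (4x4, takes a point from world to camera coordinates); the wrist camera has in their place "T_tool_cam" (4x4, takes a point from camera to tool coordinates, whose origin is the TCP and whose axes are the flange's). Camera axes: x right, y down, z forward; pixel columns grow to the right and rows downward; lengths in m; the calibration is good to about 2 mm. The wrist camera is an equidistant fisheye: a pixel r from the principal point sees the ray r / f radians off the axis. A picture is of the moment at which its call begins: read the wrist's pose just before it. camera_info takes no time and is no camera call.
- r.finish_job(): hands the job in; it is judged then, once.
Trained networks look in the newest picture that a camera, given by its name, has taken for a name from the list of things; names that differ only in an ending like _2 or _b are one class to them, and where a whole thing is asked for, a point or a joint stands for the part that bears it (a point fixed in the world has none). Each returns a list of dicts, best first, with "confidence" (0 to 1); they miss things now and then, are a little off and sometimes report something else, mostly with a low value. They report only what shows in the picture. A call takes as long as a camera call. They do not tell look-alikes from the thing itself.
- nets.spot_in(camera, query): "box" ([left, top, width, height] as shares, 0 to 1, of the picture: columns of its width, rows of its height, round what is visible of it).
- nets.place_of(camera, query): "position" ([column, row] as shares, 0 to 1, of the picture: columns of its width, rows of its height: a listed point, or the origin of a listed thing).
The state is a dict: "clock": time; "q": joint angles; "qd": joint speeds; "joint_torque": joint torques, N m; "tool_pos": TCP position; "eef_rot": TCP orientation; "contact_force": force on the tool from outside, world axes, zero at the start; "moment": the same for the moment, N m; "opening": opening from 0.0 (shut) to 1.0 (fully open); "finger_force": force on a finger pad.
Only numpy, scipy, OpenCV 4.12 (cv2) and the standard library are available. Lean on these libraries where they do the work, as an engineer would, in place of code of your own. Each camera call takes 0.05 s, during which the arm holds its last target. There are 200 camera calls.

### The job

Oil the bare spindle first: take the brush, dip its bristles well into the oil cup, dab the bristle tip against the spindle, and hang the brush back in its holder by the collar. Then thread all the steel spacer rings that are there onto the spindle in size order, the widest at the bottom and the narrowest on top, and finish with the brass sleeve on top of them, all seated flat on one another. Keep the oil cup upright and leave the housing tube, the tin and the screwdriver alone.

Things in the scene. Friction and masses are not known exactly. Their poses are not given: they have to be found in the camera images.
- piston: grey round fixture (96 mm across, 10 mm high) fixed to the bench with an aluminium piston on it (80 mm across, flat crown 45 mm above the bench); origin on the bench under the axis, z up; does not move
- seat (a point): centre of the piston's flat crown, 45 mm above the bench, where the stack begins; z up
- spindle: steel spindle standing up from the centre of the crown: 12 mm diameter, 57 mm tall, its last 5 mm tapering to 8 mm; origin at its foot (the seat), z up
- spindle_top (a point): centre of the spindle's top end, 102 mm above the bench
- ring66: flat plain steel spacer ring, outside diameter 66 mm, bore 16 mm, 9 mm thick; starts lying flat on the bench, or is absent (None); origin: centre of its underside, z is its axis (up)
- ring58: flat plain steel spacer ring, outside diameter 58 mm, bore 16 mm, 9 mm thick; starts lying flat on the bench, or is absent (None); origin: centre of its underside, z is its axis (up)
- ring50: flat plain steel spacer ring, outside diameter 50 mm, bore 16 mm, 9 mm thick; starts lying flat on the bench, or is absent (None); origin: centre of its underside, z is its axis (up)
- ring43: flat plain steel spacer ring, outside diameter 43 mm, bore 16 mm, 9 mm thick; starts lying flat on the bench, or is absent (None); origin: centre of its underside, z is its axis (up)
- ring36: flat plain steel spacer ring, outside diameter 36 mm, bore 16 mm, 9 mm thick; starts lying flat on the bench, or is absent (None); origin: centre of its underside, z is its axis (up)
- ring30: flat plain steel spacer ring, outside diameter 30 mm, bore 16 mm, 9 mm thick; starts lying flat on the bench, or is absent (None); origin: centre of its underside, z is its axis (up)
- sleeve: plain brass sleeve, outside diameter 24 mm, bore 16 mm, 22 mm tall, starts standing on the bench; always present; origin: centre of its underside, z is its axis (up)
- holder: blue bent-steel brush holder, fixed to the bench: base plate 85 x 75 mm, upright back plate on its +x side, horizontal top plate 76 x 60 mm (6 mm thick, top face 80 mm above the bench) with a 20 mm hole through it over the origin; origin on the bench, z up
- holder_hole (a point): centre of the hole in the holder's top face, 80 mm above the bench
- brush: round brush, 142 mm long and about 50 g, hanging upright, bristles down, in the holder's hole by a black stop collar. From the bristle tip upwards: bristles 0-26 mm (11 mm across), steel ferrule 26-65 mm (14 mm across), collar 65-70 mm (28 mm across), round wooden handle 70-140 mm (15 mm across). Origin at the bristle tip, z up along the handle. The bristles are stiff
- brush_tip (a point): bristle tip of the brush; hangs 15 mm above the bench in the holder
- brush_collar (a point): underside of the stop collar, on the axis, 65 mm above the tip; rests on the holder's top face round the hole
- brush_grip (a point): point on the handle's axis to grip at, 115 mm above the tip
- pot: small open aluminium oil cup, loose, about 0.25 kg: 55 mm tall, mouth 72 mm outside and 66 mm inside, narrowing to about 52 mm inside at the floor, which is 4 mm above its underside; origin: centre of its underside, z up
- pot_rim (a point): centre of the oil cup's mouth, 55 mm above its underside
- housing: bystander: short aluminium tube standing on the bench, 84 mm across, 90 mm tall; origin centre of its underside
- tin: bystander: white and green tin, 90 mm across, 110 mm tall; origin centre of its underside
- driver: bystander: screwdriver lying on the bench beyond the work; origin under it
Things that resemble listed ones, but are neither listed nor needed, are in the scene too. Leave any blue or red look-alike of the ring43 alone.

How it is judged:
By the outcome, as a careful person would: the job done as asked, in the order asked, and still so for the second after the job is handed in, with the robot touching nothing.
Of ring66, ring58, ring50, ring43, ring36, ring30 only 4 to 5 are there at a start; the rules pass over those that are not, and their reading is None.
At some moment in a run one of ring66, ring58, ring50, ring43, ring36, ring30 may be knocked a few centimetres aside while the robot is not near it.
It also fails if it takes over 208 s, if anything falls off the work surface, if the arm or the gripper's body presses on something with over 40 N, if the wrist force passes 120 N, or if a joint passes its speed limit or range.

## Working session

There is one attempt and no reset: what is moved stays moved. The work goes in short steps, Python scripts to look and compute and a shell command to move; the robot and the scene stay as the last step left them, time stands still between calls to the robot, and variables do not carry over. Pictures are saved under pics/ and viewed, at most 14 in all, crops included, and the job is handed in when it is done.

```bash
ls; mkdir -p pics
python3 - <<'E'
from plant import r, eyes, nets
import cv2,numpy as np
s=r.get_state();print(s['clock'],s['tool_pos'],s['eef_rot'],s['opening'])
for n in ["scene","side"]:
    p,d=eyes.snapshot(n);cv2.imwrite(f'pics/{n}0.png',cv2.resize(p,(800,600)))
    np.savez(f'{n}0.npz',p=p,d=d)
    print(n,eyes.camera_info(n))
print(eyes.camera_info("wrist"))
E
```

```text
pics
0.0 [ 6.24363707e-01 -7.91091712e-05  2.37921169e-01] [ 7.07066551e-01  7.07146417e-01 -7.03868582e-04 -5.84801314e-04] 0.9995814434381455
scene {'K': array([[478.05639342,   0.        , 257.73493716],
       [  0.        , 478.05639342, 195.34842948],
       [  0.        ,   0.        ,   1.        ]]), 'world_to_cam': array([[ 0.65268955,  0.7574843 , -0.01462503, -0.37483954],
       [ 0.5807766 , -0.51263815, -0.632377  , -0.24614168],
       [-0.48651299,  0.40425198, -0.77452272,  1.82888478],
       [ 0.        ,  0.        ,  0.        ,  1.        ]])}
side {'K': array([[435.32836528,   0.        , 259.39376008],
       [  0.        , 435.32836528, 192.85104164],
       [  0.        ,   0.        ,   1.        ]]), 'world_to_cam': array([[ 0.99478273, -0.10098087,  0.01449755, -0.56849401],
       [-0.04006842, -0.51744055, -0.85478055,  0.08883441],
       [ 0.09381811,  0.84974004, -0.51878707,  1.31588237],
       [ 0.        ,  0.        ,  0.        ,  1.        ]])}
{'K': array([[297.31863964,   0.        , 255.77758542],
       [  0.        , 297.31863964, 188.30411386],
       [  0.        ,   0.        ,   1.        ]]), 'T_tool_cam': array([[-4.41628576e-04, -9.60437539e-01, -2.78495131e-01,
         7.22379310e-02],
       [ 9.99999765e-01, -5.70381057e-04,  3.81288197e-04,
        -1.89504069e-05],
       [-5.25051845e-04, -2.78494897e-01,  9.60437565e-01,
        -1.45980521e-01],
       [ 0.00000000e+00,  0.00000000e+00,  0.00000000e+00,
         1.00000000e+00]])}
```

View pics/scene0.png

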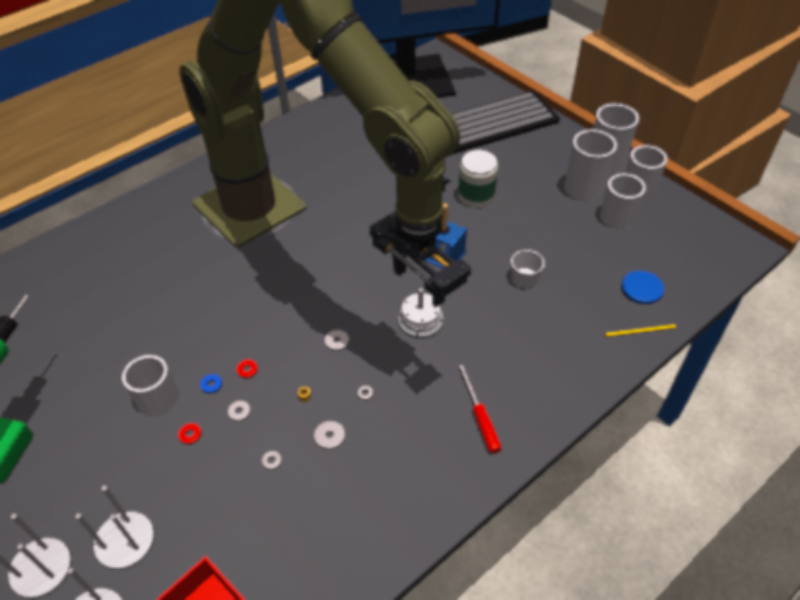

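View pics/side0.png

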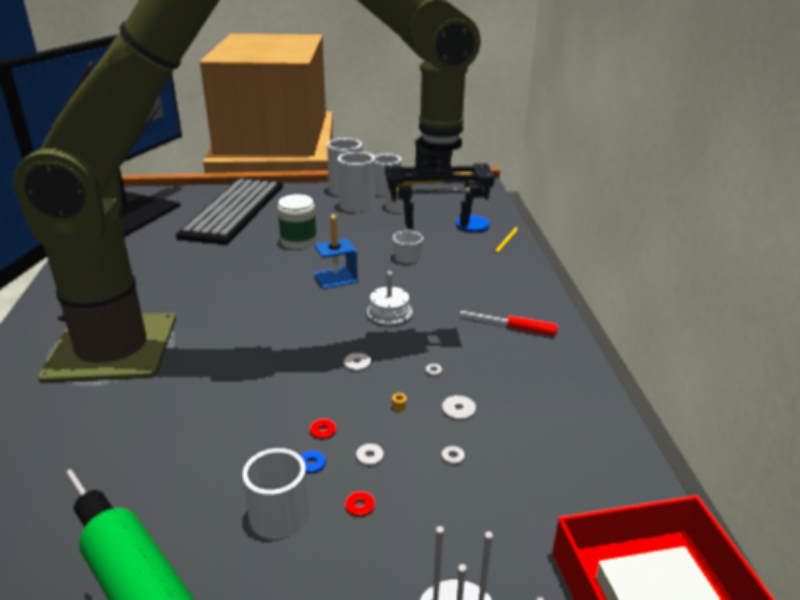

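The scene picture (800x600) shows five steel rings at (336,340), (239,410), (329,434), (366,392) and (271,460). The brass sleeve is at (304,393), the piston at (421,310), the oil cup at (526,268) and the holder with the brush at about (447,235). The look-alikes are red at (247,368) and (189,433) and blue at (211,383). Next I'll rectify to the ring-top plane and measure.

```bash
cat > h.py <<'E'
import numpy as np,cv2
from plant import r,eyes,nets
def rect(cam,p,z,x0=.3,x1=1.0,y0=-.5,y1=.45,s=1000):
    """top view at height z; px col=(y1-y)*s, row=(x1-x)*s"""
    c=eyes.camera_info(cam);W=c['world_to_cam'];P=c['K']@W[:3]
    H=np.c_[P[:,0],P[:,1],P[:,2]*z+P[:,3]]
    A=np.array([[0,-1/s,x1],[-1/s,0,y1],[0,0,1]])
    return cv2.warpPerspective(p,H@A,(int((y1-y0)*s),int((x1-x0)*s)),flags=cv2.INTER_LINEAR|cv2.WARP_INVERSE_MAP)
def proj(cam,X):
    c=eyes.camera_info(cam);q=c['world_to_cam'][:3,:3]@np.asarray(X)+c['world_to_cam'][:3,3];u=c['K']@q;return u[:2]/u[2]
def ray(cam,uv,z):
    c=eyes.camera_info(cam);W=c['world_to_cam'];R=W[:3,:3];o=-R.T@W[:3,3]
    d=R.T@np.linalg.inv(c['K'])@[uv[0],uv[1],1];return o+d*(z-o[2])/d[2]
def cloud(cam,d):
    c=eyes.camera_info(cam);W=c['world_to_cam'];R=W[:3,:3];v,u=np.mgrid[:384,:512]
    X=np.stack([u,v,np.ones_like(u)],-1)@np.linalg.inv(c['K']).T*d[...,None]
    return (X-W[:3,3])@R
def circ(img,thr=130,amin=250,amax=4500):
    """ring blobs by colour: (x,y,diam_enclosing,diam_area, colour)"""
    hsv=cv2.cvtColor(img,cv2.COLOR_BGR2HSV);m=((hsv[...,2]>thr)).astype(np.uint8)
    cs,_=cv2.findContours(m,cv2.RETR_EXTERNAL,cv2.CHAIN_APPROX_NONE);o=[]
    for c in cs:
        a=cv2.contourArea(c)
        if amin<a<amax and len(c)>5:
            (cx,cy),R=cv2.minEnclosingCircle(c)
            if a/(np.pi*R*R)<.6: continue
            e=cv2.fitEllipse(c);mm=np.zeros(m.shape,np.uint8);cv2.drawContours(mm,[c],-1,1,-1)
            o.append((cx,cy,e[0],e[1],2*np.sqrt(a/np.pi),[int(v) for v in cv2.mean(img,mm)[:3]]))
    return o
E
python3 - <<'E'
from h import *
for n in ['scene','side']:
    p=np.load(n+'0.npz')['p'];t=rect(n,p,.009)
    if n=='scene': cv2.imwrite('pics/top0.png',cv2.resize(t,(800,590)))
    print(n)
    for c in circ(t,110):
        print("x %.3f y %.3f ell %.0f %.0f dA %.1f"%(1-c[2][1]/1e3,.45-c[2][0]/1e3,*c[3],c[4]),c[5])
    for q in ["sleeve","brush_tip","brush_grip","holder_hole","pot_rim","spindle_top","seat","holder","brush_collar"]:
        l=nets.place_of(n,q)
        z={"pot_rim":.055,"spindle_top":.102,"seat":.045,"brush_grip":.130,"holder_hole":.08,"brush_collar":.08,"brush_tip":.015}.get(q,0)
        for k in l[:2]:
            uv=np.array(k['position'])*[512,384];print(q,round(k['confidence'],2),uv.round(1),ray(n,uv,z).round(4))
E
```

```text
scene
x 0.389 y -0.349 ell 47 49 dA 48.0 [170, 87, 48]
x 0.407 y -0.274 ell 48 51 dA 49.4 [37, 40, 183]
x 0.461 y -0.439 ell 48 50 dA 48.7 [37, 39, 185]
x 0.472 y -0.098 ell 48 51 dA 48.9 [140, 140, 152]
x 0.480 y -0.341 ell 48 49 dA 48.3 [160, 159, 172]
x 0.530 y -0.221 ell 30 32 dA 30.9 [58, 113, 147]
x 0.610 y -0.130 ell 34 36 dA 35.4 [143, 141, 153]
x 0.610 y -0.353 ell 40 42 dA 40.7 [151, 150, 162]
x 0.639 y -0.240 ell 63 63 dA 62.9 [168, 168, 182]
sleeve 0.69 [210.8 276.6] [ 0.6331 -0.2355 -0.    ]
sleeve 0.6 [195.  255.5] [ 0.5422 -0.2275  0.    ]
brush_tip 0.43 [280.5 161. ] [0.4325 0.2295 0.015 ]
brush_grip 0.41 [285.  135.3] [0.4328 0.2461 0.13  ]
holder_hole 0.86 [283.8 148.3] [0.4399 0.236  0.08  ]
pot_rim 0.84 [337.2 165.4] [0.6027 0.3339 0.055 ]
spindle_top 0.46 [267.5 185.6] [0.5432 0.0697 0.102 ]
seat 0.82 [268.9 194.1] [0.5373 0.081  0.045 ]
holder 0.75 [281.9 161. ] [0.4256 0.243  0.    ]
brush_collar 0.51 [277.7 151.8] [0.4384 0.209  0.08  ]
side
x 0.407 y -0.273 ell 47 52 dA 49.1 [27, 28, 204]
x 0.460 y -0.438 ell 46 49 dA 47.5 [26, 27, 207]
x 0.471 y -0.096 ell 5
[... 312 characters left out ...]
.5367 -0.2194  0.    ]
brush_tip 0.56 [212.5 175.1] [0.4274 0.2358 0.015 ]
brush_tip 0.39 [249.9 174.5] [0.5605 0.2304 0.015 ]
brush_grip 0.64 [214.3 156.3] [0.4374 0.1535 0.13  ]
brush_grip 0.53 [214.3 147.1] [0.4383 0.2234 0.13  ]
holder_hole 0.91 [217.9 158.7] [0.4489 0.2345 0.08  ]
holder_hole 0.64 [211.9 145.4] [0.4291 0.3451 0.08  ]
pot_rim 0.8 [260.  153.2] [0.6052 0.318  0.055 ]
spindle_top 0.67 [253.6 260.5] [ 0.5215 -0.3435  0.102 ]
spindle_top 0.48 [250.5 172.9] [0.5501 0.0832 0.102 ]
seat 0.66 [251.9 189.9] [0.5539 0.073  0.045 ]
holder 0.94 [216.6 180.4] [0.4412 0.223  0.    ]
holder 0.52 [325.7 208.7] [0.787  0.0122 0.    ]
brush_collar 0.61 [213.7 160.1] [0.4342 0.225  0.08  ]
```

View pics/top0.png

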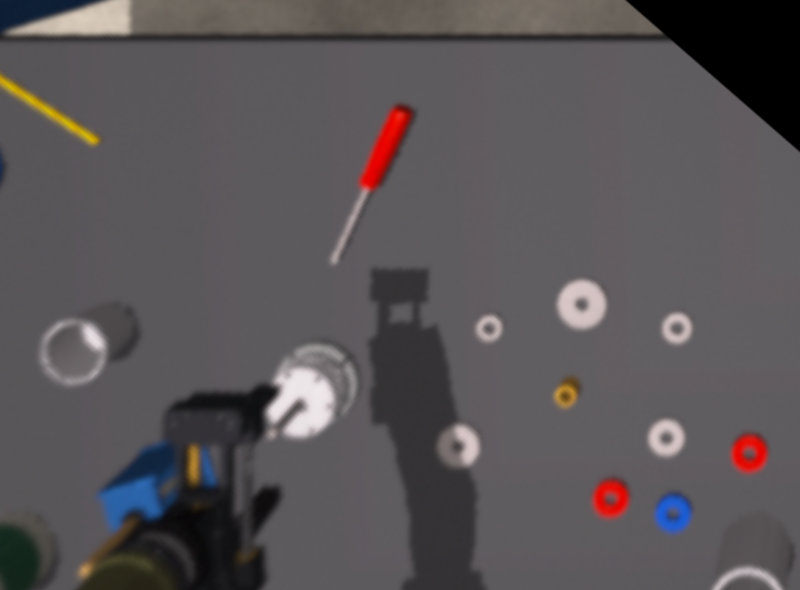

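All rings and the sleeve show clearly. By relative size, from top-view (800x590) extents:
- (582,305) is ring66.
- (458,446), half in shadow, is ring58.
- (666,437) is ring50.
- (676,328) is ring43.
- (488,328) is ring36.
- ring30 is absent.

Next is a wrist view rectified to the relevant planes.

```bash
cat >> h.py <<'E'
from scipy.spatial.transform import Rotation as Ro
C=eyes.camera_info('wrist')
def wsnap():
    s=r.get_state();T=np.eye(4);T[:3,:3]=Ro.from_quat(s['eef_rot']).as_matrix();T[:3,3]=s['tool_pos']
    p,d=eyes.snapshot('wrist');return p,d,T@C['T_tool_cam']
def wproj(M,X):
    c=(np.asarray(X)-M[:3,3])@M[:3,:3];rr=np.linalg.norm(c[...,:2],axis=-1);th=np.arctan2(rr,c[...,2])
    return c[...,:2]*(C['K'][0,0]*th/np.maximum(rr,1e-9))[...,None]+C['K'][:2,2]
def wrect(p,M,z,cx,cy,h=.1,s=2000):
    """top view centred on (cx,cy), half-size h; row grows with -x, col with -y"""
    n=int(2*h*s);v,u=np.mgrid[:n,:n];X=np.stack([cx+h-v/s,cy+h-u/s,np.full(v.shape,z)],-1)
    m=wproj(M,X).astype(np.float32);return cv2.remap(p,m[...,0],m[...,1],cv2.INTER_LINEAR)
def wray(M,uv,z):
    a=np.asarray(uv,float)-C['K'][:2,2];rr=np.hypot(*a);th=rr/C['K'][0,0]
    d=M[:3,:3]@np.r_[a/rr*np.sin(th),np.cos(th)];return M[:3,3]+d*(z-M[2,3])/d[2]
def tile(a,names,fn,cols=3,sz=260):
    a=[cv2.putText(cv2.resize(i,(sz,sz)),n,(4,16),0,.5,(0,255,255),1) for i,n in zip(a,names)]
    while len(a)%cols:a.append(np.zeros_like(a[0]))
    for i in a: cv2.drawMarker(i,(sz//2,sz//2),(0,255,0),0,14,1)
    cv2.imwrite(fn,np.vstack([np.hstack(a[i:i+cols]) for i in range(0,len(a),cols)]))
E
python3 - <<'E'
from h import *
p,d,M=wsnap();np.savez('w0.npz',p=p,d=d,M=M)
L=[('seat',.045,.545,.077),('spTop',.102,.545,.077),('hole',.08,.44,.235),('grip',.155,.44,.235),('pot',.055,.604,.326),('r58',.009,.472,-.098)]
tile([wrect(p,M,z,x,y,.06) for _,z,x,y in L],[l[0] for l in L],'pics/w0.png')
for q in ["spindle_top","seat","holder_hole","pot_rim","brush_grip"]:
    z={"pot_rim":.055,"spindle_top":.102,"seat":.045,"brush_grip":.130,"holder_hole":.08}[q]
    for k in nets.place_of('wrist',q)[:1]: print(q,round(k['confidence'],2),wray(M,np.array(k['position'])*[512,384],z).round(4))
E
```

```text
spindle_top 0.75 [0.5465 0.0785 0.102 ]
seat 0.97 [0.5454 0.0756 0.045 ]
holder_hole 0.31 [ 0.6336 -0.173   0.08  ]
```

View pics/w0.png

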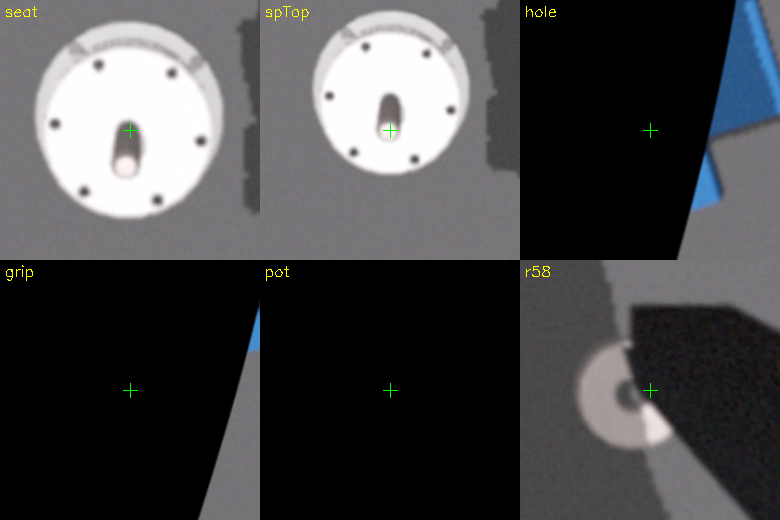

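In the wrist tiles the spindle's top is at tile pixel (389,131), so the axis is at about (0.5455, 0.077). The crown is concentric with it. The shadowed ring is centred at (631,393). Next I'll move over the brush.

```bash
python3 -m pendant '[{"claw":1,"dx":-40,"dy":40,"dz":15},{"claw":1,"dx":-80,"dy":80,"dz":30},{"claw":1,"dx":-110,"dy":120,"dz":30},{"claw":1,"dx":-140,"dy":160,"dz":30},{"claw":0.5,"dx":-165,"dy":185,"dz":30},{"claw":0.5,"dx":-165,"dy":185,"dz":30},{"claw":0.5,"dx":-165,"dy":185,"dz":30},{"claw":0.5,"dx":-165,"dy":185,"dz":30}]' 20
python3 - <<'E'
from h import *
p,d,M=wsnap();np.savez('w1.npz',p=p,d=d,M=M);print(r.get_state()['tool_pos'])
L=[('seat',.045,.545,.077),('spTop',.102,.545,.077),('hole',.08,.44,.235),('brushtop',.155,.44,.235),('pot',.055,.604,.326),('r58',.009,.472,-.09)]
tile([wrect(p,M,z,x,y,.06) for _,z,x,y in L],[l[0] for l in L],'pics/w1.png')
for q in ["spindle_top","seat","holder_hole","pot_rim","brush_grip","brush_collar"]:
    z={"pot_rim":.055,"spindle_top":.102,"seat":.045,"brush_grip":.130}.get(q,.08)
    for k in nets.place_of('wrist',q)[:1]: print(q,round(k['confidence'],2),wray(M,np.array(k['position'])*[512,384],z).round(4))
E
```

```text
[6.25014540e-01 2.46532924e-05 2.38723196e-01]
spindle_top 0.72 [0.5448 0.077  0.102 ]
seat 0.87 [0.5455 0.0774 0.045 ]
brush_grip 0.57 [ 0.6134 -0.0585  0.13  ]validation failed for argument at $[0]...
```

View pics/w1.png

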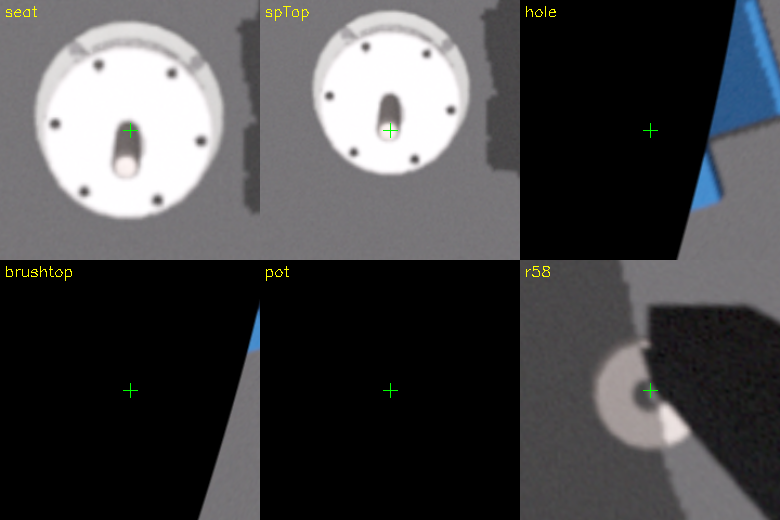

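The view is unchanged because the call was refused for missing keys. I'll include "twist" in every row.

```bash
cat > look.py <<'E'
from h import *
import sys
n=sys.argv[1]
p,d,M=wsnap();np.savez(n+'.npz',p=p,d=d,M=M);print(r.get_state()['tool_pos'].round(4))
L=[('seat',.045,.545,.077),('spTop',.102,.545,.077),('hole',.08,.44,.235),('brushtop',.155,.44,.235),('pot',.055,.604,.326),('r58',.009,.472,-.09)]
tile([wrect(p,M,z,x,y,.06) for _,z,x,y in L],[l[0] for l in L],f'pics/{n}.png')
for q in ["spindle_top","holder_hole","pot_rim","brush_grip","brush_collar"]:
    z={"pot_rim":.055,"spindle_top":.102,"seat":.045,"brush_grip":.130}.get(q,.08)
    for k in nets.place_of('wrist',q)[:1]: print(q,round(k['confidence'],2),wray(M,np.array(k['position'])*[512,384],z).round(4))
E
python3 -m pendant '[{"claw":1,"dx":-40,"dy":40,"dz":15,"twist":0},{"claw":1,"dx":-80,"dy":80,"dz":30,"twist":0},{"claw":1,"dx":-110,"dy":120,"dz":30,"twist":0},{"claw":1,"dx":-140,"dy":160,"dz":30,"twist":0},{"claw":0.5,"dx":-165,"dy":185,"dz":30,"twist":0},{"claw":0.5,"dx":-165,"dy":185,"dz":30,"twist":0},{"claw":0.5,"dx":-165,"dy":185,"dz":30,"twist":0},{"claw":0.5,"dx":-165,"dy":185,"dz":30,"twist":0}]' 20 && python3 look.py w2
```

```text
clock: 2.45
tool_pos: [0.4611, 0.1838, 0.2688]
eef_rot: [0.708, 0.706, 0.0, 0.001]
contact_force: [0.9, 0.0, 0.9]
opening: 0.659
finger_force: 0.0
[0.4613 0.1834 0.2687]
holder_hole 0.92 [0.4354 0.2407 0.08  ]
pot_rim 0.85 [0.6097 0.332  0.055 ]
brush_grip 0.95 [0.4349 0.2433 0.13  ]
brush_collar 0.63 [0.4348 0.246  0.08  ]
```

View pics/w2.png

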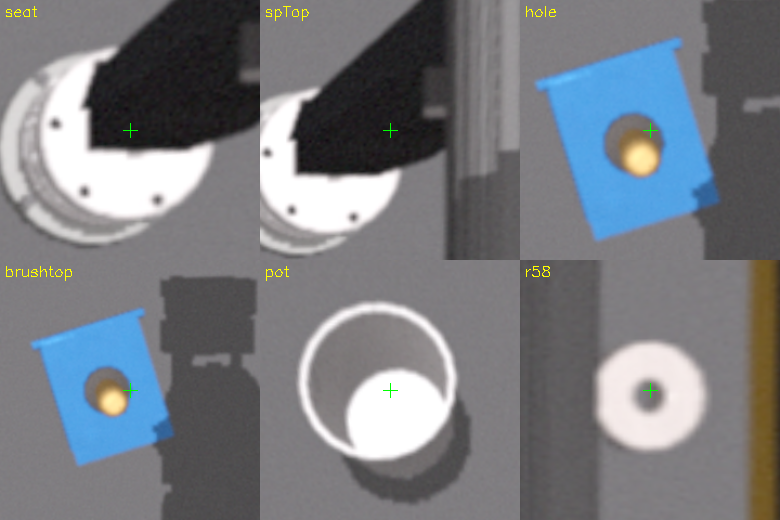

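The wrist tiles show the brush top at (112,402) and the hole at (633,142), so the brush is at (0.4345, 0.243). The pot rim is centred at (378,381), so the cup is at (0.608, 0.3315). The ring in tile r58 is centred at (650,395).

```bash
python3 -m pendant '[{"claw":0.5,"dx":-26,"dy":40,"dz":0,"twist":0},{"claw":0.5,"dx":-26,"dy":59,"dz":-10,"twist":0},{"claw":0.5,"dx":-26,"dy":59,"dz":-60,"twist":0},{"claw":0.5,"dx":-26,"dy":59,"dz":-110,"twist":0},{"claw":0.5,"dx":-26,"dy":59,"dz":-158,"twist":0},{"claw":0.5,"dx":-26,"dy":59,"dz":-158,"twist":0},{"claw":0,"dx":-26,"dy":59,"dz":-158,"twist":0},{"claw":0,"dx":-26,"dy":59,"dz":-158,"twist":0}]' 20
python3 -m pendant '[{"claw":0,"dx":0,"dy":0,"dz":0,"twist":0},{"claw":0,"dx":0,"dy":0,"dz":0,"twist":0},{"claw":0,"dx":0,"dy":0,"dz":0,"twist":0},{"claw":0,"dx":0,"dy":0,"dz":0,"twist":0}]' 20
```

```text
clock: 3.55
tool_pos: [0.4357, 0.2448, 0.1132]
eef_rot: [0.707, 0.707, 0.002, 0.0]
contact_force: [0.5, -0.1, 0.5]
opening: 0.338
finger_force: 0.0
clock: 3.95
tool_pos: [0.4353, 0.2447, 0.1128]
eef_rot: [0.707, 0.707, 0.002, 0.001]
contact_force: [0.5, -0.5, 9.8]
opening: 0.164
finger_force: 20.0
```

```bash
python3 -m pendant '[{"claw":0,"dx":0,"dy":0,"dz":30,"twist":0},{"claw":0,"dx":0,"dy":0,"dz":60,"twist":0},{"claw":0,"dx":0,"dy":0,"dz":90,"twist":0},{"claw":0,"dx":0,"dy":0,"dz":110,"twist":0},{"claw":0,"dx":40,"dy":20,"dz":110,"twist":0},{"claw":0,"dx":85,"dy":45,"dz":110,"twist":0},{"claw":0,"dx":130,"dy":67,"dz":110,"twist":0},{"claw":0,"dx":172,"dy":87,"dz":110,"twist":0}]'
python3 -m pendant '[{"claw":0,"dx":0,"dy":0,"dz":0,"twist":0},{"claw":0,"dx":0,"dy":0,"dz":0,"twist":0},{"claw":0,"dx":0,"dy":0,"dz":0,"twist":0}]'
python3 look.py w3
python3 - <<'E'
from h import *
p,d=eyes.snapshot('side')
c=proj('side',[.608,.33,.1]).astype(int)
cv2.imwrite('pics/side3.png',cv2.resize(p[c[1]-60:c[1]+60,c[0]-80:c[0]+80],(800,600),interpolation=2))
E
```

```text
clock: 4.75
tool_pos: [0.6076, 0.3318, 0.2222]
eef_rot: [0.707, 0.707, 0.001, 0.0]
contact_force: [0.4, 0.4, -0.4]
opening: 0.166
finger_force: 20.0
clock: 5.05
tool_pos: [0.6046, 0.3304, 0.221]
eef_rot: [0.707, 0.707, -0.001, -0.0]
contact_force: [0.5, -0.1, 0.8]
opening: 0.16
finger_force: 20.0
[0.6046 0.3303 0.2211]
holder_hole 0.81 [0.4362 0.2417 0.08  ]
pot_rim 0.75 [0.6086 0.3318 0.055 ]
brush_grip 0.7 [0.6048 0.2681 0.13  ]
brush_collar 0.8 [0.6014 0.2844 0.08  ]
```

View pics/side3.png

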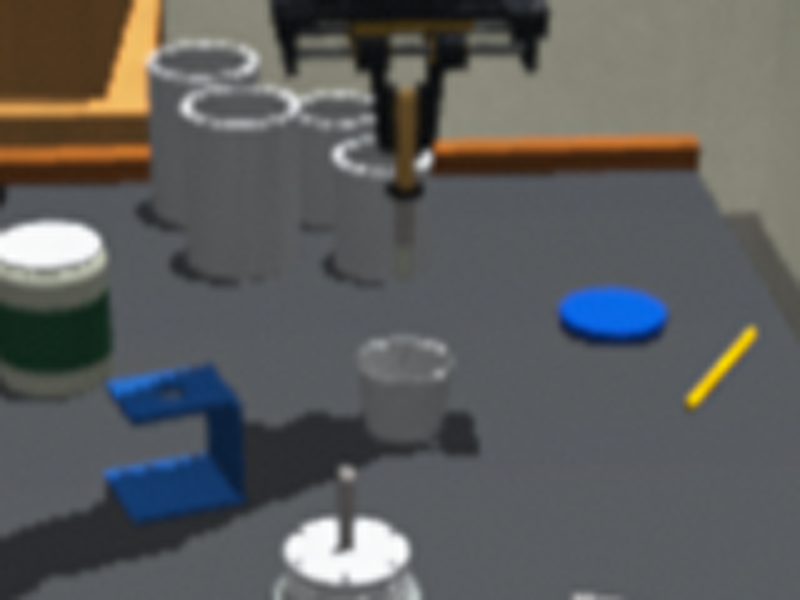

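The brush hangs upright in the gripper at (405,230), right above the cup at (403,390). The holder is empty. Now I'll dip it.

```bash
python3 -m pendant '[{"claw":0,"dx":3,"dy":1,"dz":-30,"twist":0},{"claw":0,"dx":3,"dy":1,"dz":-70,"twist":0},{"claw":0,"dx":3,"dy":1,"dz":-95,"twist":0},{"claw":0,"dx":3,"dy":1,"dz":-108,"twist":0},{"claw":0,"dx":3,"dy":1,"dz":-108,"twist":0},{"claw":0,"dx":3,"dy":1,"dz":-108,"twist":0},{"claw":0,"dx":3,"dy":1,"dz":-108,"twist":0},{"claw":0,"dx":3,"dy":1,"dz":-108,"twist":0}]'
python3 -m pendant '[{"claw":0,"dx":0,"dy":0,"dz":0,"twist":0},{"claw":0,"dx":0,"dy":0,"dz":30,"twist":0},{"claw":0,"dx":0,"dy":0,"dz":65,"twist":0},{"claw":0,"dx":0,"dy":0,"dz":100,"twist":0},{"claw":0,"dx":0,"dy":0,"dz":113,"twist":0},{"claw":0,"dx":-20,"dy":-80,"dz":113,"twist":0},{"claw":0,"dx":-40,"dy":-160,"dz":113,"twist":0},{"claw":0,"dx":-62,"dy":-230,"dz":113,"twist":0}]'
python3 -m pendant '[{"claw":0,"dx":0,"dy":0,"dz":0,"twist":0},{"claw":0,"dx":0,"dy":-24,"dz":0,"twist":0},{"claw":0,"dx":0,"dy":-24,"dz":0,"twist":0},{"claw":0,"dx":0,"dy":-24,"dz":0,"twist":0}]'
```

```text
clock: 6.2
tool_pos: [0.6099, 0.3326, 0.1144]
eef_rot: [0.707, 0.707, 0.001, 0.0]
contact_force: [-0.3, -0.7, 0.5]
opening: 0.162
finger_force: 20.0
clock: 7.0
tool_pos: [0.5702, 0.185, 0.2251]
eef_rot: [0.707, 0.707, -0.0, 0.0]
contact_force: [1.5, -1.3, -0.9]
opening: 0.162
finger_force: 20.0
clock: 7.4
tool_pos: [0.5711, 0.1632, 0.2254]
eef_rot: [0.707, 0.707, -0.0, -0.0]
contact_force: [0.1, 0.3, -0.4]
opening: 0.161
finger_force: 20.0
```

```bash
python3 -m pendant '[{"claw":0,"dx":-26,"dy":-40,"dz":0,"twist":0},{"claw":0,"dx":-26,"dy":-56,"dz":0,"twist":0},{"claw":0,"dx":-26,"dy":-56,"dz":-20,"twist":0},{"claw":0,"dx":-26,"dy":-56,"dz":-39,"twist":0},{"claw":0,"dx":-26,"dy":-60,"dz":-39,"twist":0},{"claw":0,"dx":-26,"dy":-66,"dz":-39,"twist":0},{"claw":0,"dx":-26,"dy":-70,"dz":-39,"twist":0},{"claw":0,"dx":-26,"dy":-70,"dz":-39,"twist":0}]'
python3 -m pendant '[{"claw":0,"dx":0,"dy":-2,"dz":0,"twist":0},{"claw":0,"dx":0,"dy":-4,"dz":0,"twist":0},{"claw":0,"dx":0,"dy":-5,"dz":0,"twist":0},{"claw":0,"dx":0,"dy":-5,"dz":0,"twist":0}]'
```

```text
clock: 8.2
tool_pos: [0.5458, 0.0921, 0.1876]
eef_rot: [0.708, 0.707, 0.001, 0.001]
contact_force: [-0.5, 0.3, 0.6]
opening: 0.162
finger_force: 20.0
clock: 8.6
tool_pos: [0.5455, 0.0885, 0.187]
eef_rot: [0.707, 0.707, 0.001, 0.0]
contact_force: [0.2, 1.2, 0.2]
opening: 0.162
finger_force: 20.0
```

```bash
python3 -m pendant '[{"claw":0,"dx":0,"dy":-2,"dz":0,"twist":0},{"claw":0,"dx":0,"dy":-2,"dz":0,"twist":0},{"claw":0,"dx":0,"dy":-2,"dz":0,"twist":0}]'
python3 -m pendant '[{"claw":0,"dx":0,"dy":12,"dz":0,"twist":0},{"claw":0,"dx":0,"dy":12,"dz":30,"twist":0},{"claw":0,"dx":0,"dy":-9,"dz":30,"twist":0},{"claw":0,"dx":0,"dy":-9,"dz":22,"twist":0},{"claw":0,"dx":0,"dy":-9,"dz":16,"twist":0},{"claw":0,"dx":0,"dy":-9,"dz":13,"twist":0},{"claw":0,"dx":0,"dy":-9,"dz":13,"twist":0}]'
```

```text
clock: 8.9
tool_pos: [0.5453, 0.0862, 0.1868]
eef_rot: [0.707, 0.707, 0.0, 0.0]
contact_force: [0.8, 1.6, 0.3]
opening: 0.161
finger_force: 20.0
clock: 9.6
tool_pos: [0.5446, 0.0779, 0.1997]
eef_rot: [0.707, 0.708, -0.0, -0.0]
contact_force: [-1.8, -0.9, 8.2]
opening: 0.159
finger_force: 20.0
```

Both touches are confirmed by force. Next I'll rise and go back above the holder.

```bash
python3 -m pendant '[{"claw":0,"dx":0,"dy":0,"dz":15,"twist":0},{"claw":0,"dx":0,"dy":0,"dz":25,"twist":0},{"claw":0,"dx":-30,"dy":45,"dz":25,"twist":0},{"claw":0,"dx":-60,"dy":90,"dz":25,"twist":0},{"claw":0,"dx":-90,"dy":135,"dz":25,"twist":0},{"claw":0,"dx":-109,"dy":167,"dz":20,"twist":0},{"claw":0,"dx":-109,"dy":167,"dz":20,"twist":0},{"claw":0,"dx":-109,"dy":167,"dz":20,"twist":0}]'
python3 -m pendant '[{"claw":0,"dx":0,"dy":0,"dz":0,"twist":0},{"claw":0,"dx":0,"dy":0,"dz":0,"twist":0}]'
python3 - <<'E'
from h import *
ims=[]
for n in ['scene','side']:
    p,d=eyes.snapshot(n);c=proj(n,[.4345,.243,.11]).astype(int)
    a=cv2.resize(p[c[1]-38:c[1]+38,c[0]-26:c[0]+26],(400,585),interpolation=2)
    for z,col in((.08,(0,255,0)),(.118,(0,0,255)),(.183,(0,0,255))):
        q=((proj(n,[.4345,.243,z])-c+[26,38])*[400/52,585/76]).astype(int);cv2.drawMarker(a,tuple(int(v) for v in q),col,0,14,1)
    ims.append(a)
cv2.imwrite('pics/hang.png',np.hstack(ims))
E
```

```text
clock: 10.4
tool_pos: [0.4349, 0.2456, 0.2194]
eef_rot: [0.705, 0.709, -0.0, -0.0]
contact_force: [0.3, -0.6, -0.9]
opening: 0.164
finger_force: 20.0
clock: 10.6
tool_pos: [0.437, 0.2423, 0.2196]
eef_rot: [0.708, 0.706, -0.0, 0.0]
contact_force: [1.2, -0.4, -0.4]
opening: 0.164
finger_force: 20.0
```

View pics/hang.png

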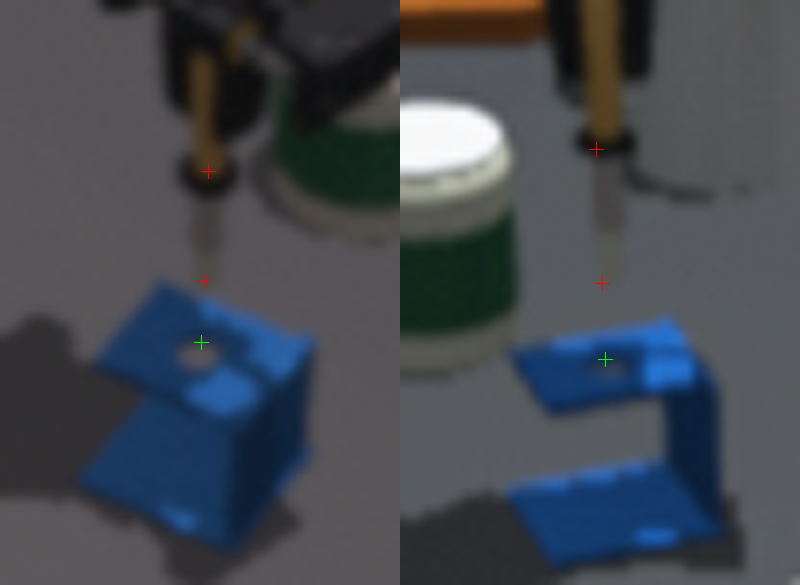

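The brush is upright above the hole (scene hole (200,352), side hole (612,362)), and the small offsets match the tool's 2 mm x error. Now I'll lower it.

```bash
python3 -m pendant '[{"claw":0,"dx":-2,"dy":1,"dz":-15,"twist":0},{"claw":0,"dx":-2,"dy":1,"dz":-30,"twist":0},{"claw":0,"dx":-2,"dy":1,"dz":-45,"twist":0},{"claw":0,"dx":-2,"dy":1,"dz":-60,"twist":0},{"claw":0,"dx":-2,"dy":1,"dz":-75,"twist":0},{"claw":0,"dx":-2,"dy":1,"dz":-80,"twist":0}]'
python3 -m pendant '[{"claw":0,"dx":0,"dy":0,"dz":-15,"twist":0},{"claw":0,"dx":0,"dy":0,"dz":-22,"twist":0},{"claw":0,"dx":0,"dy":0,"dz":-25,"twist":0},{"claw":0,"dx":0,"dy":0,"dz":-25,"twist":0}]'
```

```text
clock: 11.3
tool_pos: [0.434, 0.2438, 0.1386]
eef_rot: [0.708, 0.707, -0.001, -0.0]
contact_force: [-0.7, -0.2, -0.8]
opening: 0.161
finger_force: 20.0
clock: 11.7
tool_pos: [0.4343, 0.2447, 0.1148]
eef_rot: [0.707, 0.707, -0.0, 0.0]
contact_force: [-0.3, -0.6, -0.6]
opening: 0.158
finger_force: 20.0
```

```bash
python3 -m pendant '[{"claw":0,"dx":0,"dy":0,"dz":-2,"twist":0},{"claw":0.5,"dx":0,"dy":0,"dz":-2,"twist":0},{"claw":0.5,"dx":0,"dy":0,"dz":-2,"twist":0},{"claw":0.5,"dx":0,"dy":0,"dz":-2,"twist":0},{"claw":0.5,"dx":0,"dy":0,"dz":30,"twist":0},{"claw":0.5,"dx":0,"dy":0,"dz":70,"twist":0},{"claw":0.5,"dx":0,"dy":0,"dz":115,"twist":0},{"claw":0.5,"dx":0,"dy":0,"dz":155,"twist":0}]'
python3 look.py w4
python3 -m pendant '[{"claw":1,"dx":10,"dy":-50,"dz":0,"twist":0},{"claw":1,"dx":20,"dy":-100,"dz":0,"twist":0},{"claw":1,"dx":30,"dy":-150,"dz":0,"twist":0},{"claw":1,"dx":50,"dy":-200,"dz":0,"twist":0},{"claw":1,"dx":65,"dy":-250,"dz":0,"twist":0},{"claw":1,"dx":75,"dy":-300,"dz":0,"twist":0},{"claw":1,"dx":90,"dy":-350,"dz":0,"twist":0},{"claw":1,"dx":100,"dy":-390,"dz":0,"twist":0}]'
python3 -m pendant '[{"claw":1,"dx":0,"dy":-40,"dz":0,"twist":0},{"claw":1,"dx":0,"dy":-80,"dz":0,"twist":0},{"claw":1,"dx":0,"dy":-120,"dz":0,"twist":0},{"claw":1,"dx":0,"dy":-120,"dz":0,"twist":0},{"claw":1,"dx":0,"dy":-120,"dz":0,"twist":0}]'
cat > rings.py <<'E'
from h import *
def rings(p,M,thr=120):
    t=wrect(p,M,.009,.55,-.22,.28,1500)
    res=[]
    for c in circ(t,thr,400,9000):
        res.append(((.55+.28-c[2][1]/1500),(-.22+.28-c[2][0]/1500),c[3][0]/1.5,c[3][1]/1.5,c[4]/1.5,c[5]))
    return res,t
if __name__=='__main__':
    p,d,M=wsnap();np.savez('wr.npz',p=p,d=d,M=M);print(r.get_state()['tool_pos'].round(4))
    R,t=rings(p,M)
    for q in R: print(*["%.4f"%v for v in q[:2]],*["%.1f"%v for v in q[2:5]],q[5])
    cv2.imwrite('pics/wr.png',cv2.resize(t,(600,600)))
E
python3 rings.py
```

```text
clock: 12.5
tool_pos: [0.4339, 0.2448, 0.2719]
eef_rot: [0.707, 0.707, 0.0, 0.0]
contact_force: [0.6, 0.0, 0.0]
opening: 0.5
finger_force: 0.0
[0.4368 0.2469 0.2775]
holder_hole 0.82 [0.4358 0.242  0.08  ]
pot_rim 0.6 [0.6064 0.3347 0.055 ]
brush_grip 0.94 [0.4326 0.2473 0.13  ]
brush_collar 0.76 [0.4338 0.2453 0.08  ]
clock: 13.6
tool_pos: [0.5326, -0.1437, 0.2679]
eef_rot: [0.707, 0.707, -0.001, -0.002]
contact_force: [1.2, 0.7, -0.1]
opening: 1.0
finger_force: 0.0
clock: 14.1
tool_pos: [0.5321, -0.2623, 0.2677]
eef_rot: [0.708, 0.706, -0.001, -0.002]
contact_force: [-0.3, 2.2, -0.2]
opening: 1.005
finger_force: 0.0
[ 0.5327 -0.2607  0.2681]
0.4069 -0.2708 42.6 43.1 42.9 [36, 41, 168]
```

View pics/wr.png

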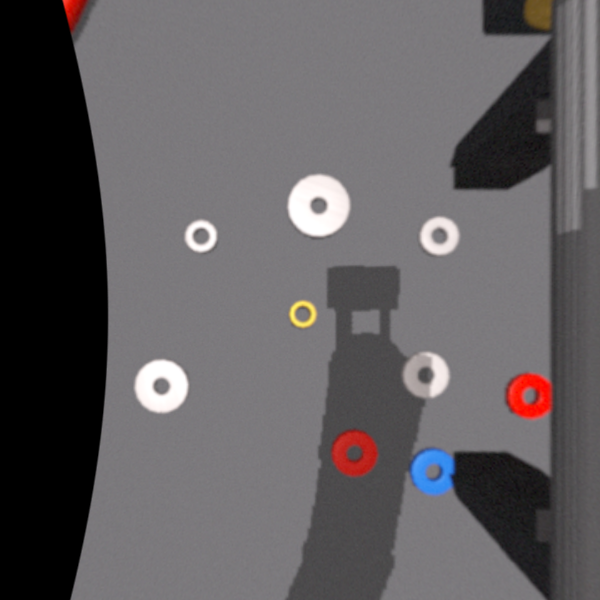

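At 0.933 mm per pixel in this top view, the rings by diameter and pixel position are:
- ring58 at (319,206), 59 mm
- ring50 at (161,386), 50 mm
- ring43 at (426,375), 43 mm, in half shadow, the only steel one of that size
- ring36 at (440,236), 37 mm
- ring30 at (201,236), 30 mm

ring66 is absent, so my earlier size guess is corrected; the scene camera's blur added about 5 mm. The red rings at (530,396) and (354,453) and the blue ring at (433,471) are the look-alikes, and the sleeve is at (302,314).

```bash
cat > fit.py <<'E'
from h import *
import sys,json
G={'ring58':(.6377,-.2377,.009,29),'ring50':(.470,-.090,.009,25),'ring43':(.480,-.338,.009,21.5),'ring36':(.610,-.350,.009,18),'ring30':(.610,-.128,.009,15),'sleeve':(.537,-.222,.022,12)}
def fit(p,M,x,y,z,R,h=.05,s=3000,win=12,bore=8):
    g=cv2.GaussianBlur(cv2.cvtColor(wrect(p,M,z,x,y,h,s),cv2.COLOR_BGR2GRAY),(0,0),2).astype(np.float32)
    gx=cv2.Sobel(g,cv2.CV_32F,1,0);gy=cv2.Sobel(g,cv2.CV_32F,0,1);a=np.linspace(0,2*np.pi,90,endpoint=False);ca,sa=np.cos(a),np.sin(a)
    def sc(c):
        t=0
        for Rr,sg in((R,-1),(bore,1)):
            m=np.stack([c[0]+Rr*s/1e3*ca,c[1]+Rr*s/1e3*sa],-1).astype(np.float32)[None]
            rg=sg*(cv2.remap(gx,m,None,1)[0]*ca+cv2.remap(gy,m,None,1)[0]*sa);t+=np.clip(rg,-30,30).mean()
        return t
    k=s/1e3;c0=h*s
    gr=[(sc((c0+i*k,c0+j*k)),i,j) for i in np.arange(-win,win+.1,1) for j in np.arange(-win,win+.1,1)]
    b=max(gr);gr=[(sc((c0+i*k,c0+j*k)),i,j) for i in b[1]+np.arange(-1,1.1,.25) for j in b[2]+np.arange(-1,1.1,.25)];b=max(gr)
    return x-b[2]/1e3,y-b[1]/1e3,b[0]
if __name__=='__main__':
    p,d,M=wsnap();np.savez('wf.npz',p=p,M=M);t=r.get_state()['tool_pos'];print('tool',t.round(4))
    for n in sys.argv[1:]:
        x,y,z,R=G[n];f=fit(p,M,x,y,z,R);print(n,"x %.4f y %.4f score %.1f"%f,'move mm',((np.array(f[:2])-t[:2])*1e3).round(1))
E
python3 fit.py ring58 ring50 ring43 ring36 ring30 sleeve
```

```text
tool [ 0.5331 -0.2599  0.2686]
ring58 x 0.6387 y -0.2389 score 60.0 move mm [105.6  20.9]
ring50 x 0.4700 y -0.0920 score 60.0 move mm [-63.1 167.9]
ring43 x 0.4802 y -0.3392 score 60.0 move mm [-52.9 -79.4]
ring36 x 0.6090 y -0.3515 score 60.0 move mm [ 75.9 -91.6]
ring30 x 0.6095 y -0.1288 score 60.0 move mm [ 76.4 131.1]
sleeve x 0.5365 y -0.2223 score 60.0 move mm [ 3.4 37.6]
```

```bash
sed -i 's/np.clip(rg,-30,30)/np.clip(rg,-300,300)/' fit.py; python3 fit.py ring58 ring50 ring43 ring36 ring30 sleeve
```

```text
tool [ 0.5334 -0.2597  0.269 ]
ring58 x 0.6385 y -0.2372 score 196.0 move mm [105.1  22.5]
ring50 x 0.4698 y -0.0905 score 207.5 move mm [-63.6 169.2]
ring43 x 0.4800 y -0.3373 score 133.2 move mm [-53.4 -77.6]
ring36 x 0.6100 y -0.3500 score 160.9 move mm [ 76.6 -90.3]
ring30 x 0.6100 y -0.1273 score 209.8 move mm [ 76.6 132.4]
sleeve x 0.5370 y -0.2215 score 176.7 move mm [ 3.6 38.2]
```

```bash
python3 -m pendant '[{"claw":1,"dx":45,"dy":22,"dz":-40,"twist":0},{"claw":1,"dx":85,"dy":22,"dz":-80,"twist":0},{"claw":1,"dx":105,"dy":22,"dz":-120,"twist":0},{"claw":1,"dx":105,"dy":22,"dz":-165,"twist":0},{"claw":1,"dx":105,"dy":22,"dz":-210,"twist":0},{"claw":1,"dx":105,"dy":22,"dz":-240,"twist":0},{"claw":1,"dx":105,"dy":22,"dz":-255,"twist":0},{"claw":1,"dx":105,"dy":22,"dz":-260,"twist":0}]' 30
python3 -m pendant '[{"claw":1,"dx":0,"dy":0,"dz":0,"twist":0},{"claw":1,"dx":0,"dy":0,"dz":0,"twist":0},{"claw":1,"dx":0,"dy":0,"dz":0,"twist":0}]'
python3 -c "
from plant import r
import numpy as np
print(r.get_state()['tool_pos'].round(4))"
```

```text
clock: 15.05
tool_pos: [0.6377, -0.2382, 0.0083]
eef_rot: [0.706, 0.708, -0.0, -0.001]
contact_force: [-0.4, 0.7, 0.8]
opening: 0.998
finger_force: 0.0
clock: 15.35
tool_pos: [0.6397, -0.2404, 0.0119]
eef_rot: [0.707, 0.707, 0.001, 0.002]
contact_force: [-0.6, 0.2, -0.2]
opening: 1.0
finger_force: 0.0
[ 0.6397 -0.2404  0.0119]
```

```bash
for i in 1 2 3 4; do python3 -m pendant '[{"claw":1,"dx":0,"dy":0,"dz":0,"twist":0},{"claw":1,"dx":0,"dy":0,"dz":0,"twist":0}]'|grep tool_pos; done
```

```text
tool_pos: [0.6387, -0.2401, 0.0106]
tool_pos: [0.6383, -0.2399, 0.0099]
tool_pos: [0.6383, -0.2399, 0.0097]
tool_pos: [0.6383, -0.2399, 0.0097]
```

```bash
python3 -m pendant '[{"claw":1,"dx":0,"dy":2.7,"dz":-4,"twist":0},{"claw":1,"dx":0,"dy":2.7,"dz":-7,"twist":0},{"claw":1,"dx":0,"dy":2.7,"dz":-7,"twist":0},{"claw":1,"dx":0,"dy":2.7,"dz":-7,"twist":0},{"claw":1,"dx":0,"dy":2.7,"dz":-7,"twist":0},{"claw":1,"dx":0,"dy":2.7,"dz":-7,"twist":0}]'; python3 -m pendant '[{"claw":0,"dx":0,"dy":0,"dz":0,"twist":0},{"claw":0,"dx":0,"dy":0,"dz":0,"twist":0},{"claw":0,"dx":0,"dy":0,"dz":0,"twist":0},{"claw":0,"dx":0,"dy":0,"dz":0,"twist":0},{"claw":0,"dx":0,"dy":0,"dz":0,"twist":0},{"claw":0,"dx":0,"dy":0,"dz":0,"twist":0}]' 30
```

```text
clock: 16.75
tool_pos: [0.6384, -0.2373, 0.0029]
eef_rot: [0.707, 0.707, 0.0, 0.0]
contact_force: [-0.4, -0.9, 0.3]
opening: 1.002
finger_force: 0.0
clock: 17.35
tool_pos: [0.6383, -0.2372, 0.0028]
eef_rot: [0.707, 0.707, 0.0, 0.0]
contact_force: [0.2, -0.3, 1.1]
opening: 0.649
finger_force: 30.0
```

```bash
python3 -m pendant '[{"claw":0,"dx":0,"dy":0,"dz":25,"twist":0},{"claw":0,"dx":0,"dy":0,"dz":65,"twist":0},{"claw":0,"dx":0,"dy":0,"dz":110,"twist":0},{"claw":0,"dx":-15,"dy":45,"dz":130,"twist":0},{"claw":0,"dx":-30,"dy":90,"dz":130,"twist":0},{"claw":0,"dx":-45,"dy":135,"dz":130,"twist":0},{"claw":0,"dx":-60,"dy":180,"dz":130,"twist":0},{"claw":0,"dx":-75,"dy":225,"dz":130,"twist":0}]'
python3 -m pendant '[{"claw":0,"dx":-10,"dy":45,"dz":0,"twist":0},{"claw":0,"dx":-18,"dy":80,"dz":0,"twist":0},{"claw":0,"dx":-18,"dy":89,"dz":0,"twist":0},{"claw":0,"dx":-18,"dy":89,"dz":0,"twist":0},{"claw":0,"dx":-18,"dy":89,"dz":0,"twist":0},{"claw":0,"dx":-18,"dy":89,"dz":0,"twist":0},{"claw":0,"dx":-18,"dy":89,"dz":0,"twist":0},{"claw":0,"dx":-18,"dy":89,"dz":0,"twist":0}]'
for i in 1 2 ; do python3 -m pendant '[{"claw":0,"dx":0,"dy":0,"dz":0,"twist":0},{"claw":0,"dx":0,"dy":0,"dz":0,"twist":0},{"claw":0,"dx":0,"dy":0,"dz":0,"twist":0},{"claw":0,"dx":0,"dy":0,"dz":0,"twist":0}]'; done
```

```text
clock: 18.15
tool_pos: [0.5623, -0.0106, 0.1328]
eef_rot: [0.707, 0.707, 0.0, -0.0]
contact_force: [0.5, -0.8, -2.1]
opening: 0.647
finger_force: 30.0
clock: 18.95
tool_pos: [0.5455, 0.0755, 0.1327]
eef_rot: [0.708, 0.706, -0.0, 0.0]
contact_force: [0.0, 0.3, -2.3]
opening: 0.648
finger_force: 30.0
clock: 19.35
tool_pos: [0.5453, 0.0768, 0.1328]
eef_rot: [0.707, 0.707, 0.0, 0.0]
contact_force: [0.1, 0.3, -1.8]
opening: 0.645
finger_force: 30.0
clock: 19.75
tool_pos: [0.5453, 0.0768, 0.1328]
eef_rot: [0.707, 0.707, 0.0, 0.0]
contact_force: [-0.3, 0.6, -1.5]
opening: 0.649
finger_force: 30.0
```

```bash
cat > held.py <<'E'
from fit import *
def main(R,below,th):
    p,d,M=wsnap();np.savez('wh.npz',p=p,M=M);t=r.get_state()['tool_pos'];print(t.round(4),'held centre (want .5455 .0772)',"%.4f %.4f s %.0f"%fit(p,M,t[0],t[1],t[2]-below+th,R,win=8))
main(float(sys.argv[1]),float(sys.argv[2])/1e3,float(sys.argv[3])/1e3 if len(sys.argv)>3 else .009)
E
python3 held.py 29 2.8
```

```text
[0.5453 0.0768 0.1327] held centre (want .5455 .0772) 0.5450 0.0763 s 124
```

```bash
python3 -m pendant '[{"claw":0,"dx":0.4,"dy":0.8,"dz":-10,"twist":0},{"claw":0,"dx":0.4,"dy":0.8,"dz":-22,"twist":0},{"claw":0,"dx":0.4,"dy":0.8,"dz":-34,"twist":0},{"claw":0,"dx":0.4,"dy":0.8,"dz":-45,"twist":0}]'
python3 -m pendant '[{"claw":0,"dx":0,"dy":0,"dz":-12,"twist":0},{"claw":0,"dx":0,"dy":0,"dz":-25,"twist":0},{"claw":0,"dx":0,"dy":0,"dz":-34,"twist":0},{"claw":0,"dx":0,"dy":0,"dz":-39,"twist":0},{"claw":0,"dx":0,"dy":0,"dz":-39,"twist":0},{"claw":0,"dx":0,"dy":0,"dz":-39,"twist":0}]'
```

```text
clock: 20.2
tool_pos: [0.5451, 0.0775, 0.0861]
eef_rot: [0.707, 0.707, -0.001, -0.0]
contact_force: [-0.4, 0.4, -2.1]
opening: 0.649
finger_force: 30.0
clock: 20.8
tool_pos: [0.5459, 0.0776, 0.0488]
eef_rot: [0.707, 0.707, 0.0, 0.0]
contact_force: [-0.1, 0.5, -1.4]
opening: 0.648
finger_force: 30.0
```

```bash
python3 -m pendant '[{"claw":0,"dx":0,"dy":0,"dz":-1,"twist":0},{"claw":1,"dx":0,"dy":0,"dz":-1,"twist":0},{"claw":1,"dx":0,"dy":0,"dz":-1,"twist":0},{"claw":1,"dx":0,"dy":0,"dz":-1,"twist":0},{"claw":1,"dx":0,"dy":0,"dz":-1,"twist":0},{"claw":1,"dx":0,"dy":0,"dz":40,"twist":0},{"claw":1,"dx":0,"dy":0,"dz":85,"twist":0},{"claw":1,"dx":0,"dy":0,"dz":130,"twist":0}]'
python3 -m pendant '[{"claw":1,"dx":-15,"dy":-45,"dz":0,"twist":0},{"claw":1,"dx":-30,"dy":-90,"dz":0,"twist":0},{"claw":1,"dx":-45,"dy":-135,"dz":0,"twist":0},{"claw":1,"dx":-60,"dy":-180,"dz":0,"twist":0},{"claw":1,"dx":-76,"dy":-218,"dz":0,"twist":0},{"claw":1,"dx":-76,"dy":-218,"dz":0,"twist":0},{"claw":1,"dx":-76,"dy":-218,"dz":0,"twist":0},{"claw":1,"dx":-76,"dy":-218,"dz":0,"twist":0}]'
python3 -m pendant '[{"claw":1,"dx":0,"dy":0,"dz":0,"twist":0},{"claw":1,"dx":0,"dy":0,"dz":0,"twist":0},{"claw":1,"dx":0,"dy":0,"dz":0,"twist":0}]'
python3 fit.py ring50 ring30 ring43 sleeve
python3 - <<'E'
from fit import *
z=np.load('wf.npz');print('58 on piston',fit(z['p'],z['M'],.5455,.0772,.054,29,win=5,bore=6))
E
```

```text
clock: 21.6
tool_pos: [0.5452, 0.0775, 0.18]
eef_rot: [0.707, 0.707, -0.0, -0.0]
contact_force: [1.2, -0.0, -0.3]
opening: 0.996
finger_force: 0.0
clock: 22.4
tool_pos: [0.4704, -0.139, 0.1789]
eef_rot: [0.706, 0.708, 0.001, 0.0]
contact_force: [1.5, -0.7, -1.0]
opening: 1.0
finger_force: 0.0
clock: 22.7
tool_pos: [0.47, -0.1395, 0.1787]
eef_rot: [0.706, 0.708, 0.0, -0.0]
contact_force: [-0.1, -0.9, 0.4]
opening: 1.003
finger_force: 0.0
tool [ 0.4699 -0.1397  0.1787]
ring50 x 0.4695 y -0.0902 score 241.2 move mm [-0.4 49.4]
ring30 x 0.6095 y -0.1270 score 210.9 move mm [139.6  12.7]
ring43 x 0.4798 y -0.3373 score 159.0 move mm [   9.8 -197.6]
sleeve x 0.5368 y -0.2213 score 177.4 move mm [ 66.8 -81.6]
58 on piston (np.float64(0.5395), np.float64(0.0712), np.float64(0.0))
```

```bash
python3 -m pendant '[{"claw":1,"dx":0,"dy":25,"dz":-40,"twist":0},{"claw":1,"dx":0,"dy":49.5,"dz":-80,"twist":0},{"claw":1,"dx":0,"dy":49.5,"dz":-120,"twist":0},{"claw":1,"dx":0,"dy":49.5,"dz":-155,"twist":0},{"claw":1,"dx":0,"dy":49.5,"dz":-170,"twist":0},{"claw":1,"dx":0,"dy":49.5,"dz":-172,"twist":0},{"claw":1,"dx":0,"dy":49.5,"dz":-172,"twist":0},{"claw":1,"dx":0,"dy":49.5,"dz":-172,"twist":0}]'
python3 -m pendant '[{"claw":1,"dx":0,"dy":0,"dz":0,"twist":0},{"claw":1,"dx":0,"dy":0,"dz":0,"twist":0},{"claw":1,"dx":0,"dy":0,"dz":0,"twist":0},{"claw":1,"dx":0,"dy":0,"dz":0,"twist":0},{"claw":1,"dx":0,"dy":0,"dz":0,"twist":0}]'
```

```text
clock: 23.55
tool_pos: [0.4703, -0.091, 0.0077]
eef_rot: [0.707, 0.707, 0.001, 0.001]
contact_force: [-0.9, 0.5, 1.0]
opening: 0.996
finger_force: 0.0
clock: 24.05
tool_pos: [0.4697, -0.0909, 0.0069]
eef_rot: [0.707, 0.707, 0.0, 0.0]
contact_force: [-0.3, 0.9, 0.6]
opening: 1.0
finger_force: 0.0
```

```bash
python3 -m pendant '[{"claw":1,"dx":0,"dy":0.6,"dz":-4.2,"twist":0},{"claw":1,"dx":0,"dy":0.6,"dz":-4.2,"twist":0},{"claw":0,"dx":0,"dy":0.6,"dz":-4.2,"twist":0},{"claw":0,"dx":0,"dy":0.6,"dz":-4.2,"twist":0},{"claw":0,"dx":0,"dy":0.6,"dz":-4.2,"twist":0},{"claw":0,"dx":0,"dy":0.6,"dz":-4.2,"twist":0},{"claw":0,"dx":0,"dy":0.6,"dz":-4.2,"twist":0},{"claw":0,"dx":0,"dy":0.6,"dz":-4.2,"twist":0}]'
python3 -m pendant '[{"claw":0,"dx":0,"dy":0,"dz":0,"twist":0},{"claw":0,"dx":0,"dy":0,"dz":0,"twist":0}]'
```

```text
clock: 24.85
tool_pos: [0.4697, -0.0903, 0.0026]
eef_rot: [0.707, 0.707, 0.0, 0.0]
contact_force: [-0.0, -0.1, 0.6]
opening: 0.558
finger_force: 30.0
clock: 25.05
tool_pos: [0.4697, -0.0903, 0.0026]
eef_rot: [0.707, 0.707, 0.0, 0.0]
contact_force: [0.9, 0.4, 0.7]
opening: 0.552
finger_force: 30.0
```

```bash
python3 -m pendant '[{"claw":0,"dx":0,"dy":0,"dz":25,"twist":0},{"claw":0,"dx":0,"dy":0,"dz":65,"twist":0},{"claw":0,"dx":0,"dy":0,"dz":110,"twist":0},{"claw":0,"dx":10,"dy":25,"dz":130,"twist":0},{"claw":0,"dx":30,"dy":67,"dz":130,"twist":0},{"claw":0,"dx":50,"dy":110,"dz":130,"twist":0},{"claw":0,"dx":68,"dy":150,"dz":130,"twist":0},{"claw":0,"dx":76,"dy":167.5,"dz":130,"twist":0}]'
python3 -m pendant '[{"claw":0,"dx":0,"dy":0,"dz":0,"twist":0},{"claw":0,"dx":0,"dy":0,"dz":0,"twist":0},{"claw":0,"dx":0,"dy":0,"dz":0,"twist":0},{"claw":0,"dx":0,"dy":0,"dz":0,"twist":0},{"claw":0,"dx":0,"dy":0,"dz":0,"twist":0},{"claw":0,"dx":0,"dy":0,"dz":0,"twist":0},{"claw":0,"dx":0,"dy":0,"dz":0,"twist":0},{"claw":0,"dx":0,"dy":0,"dz":0,"twist":0}]'
python3 held.py 25 2.6
```

```text
clock: 25.85
tool_pos: [0.5471, 0.0831, 0.1327]
eef_rot: [0.705, 0.709, 0.002, -0.001]
contact_force: [-0.5, 0.7, -0.7]
opening: 0.55
finger_force: 30.0
clock: 26.65
tool_pos: [0.5457, 0.0771, 0.1326]
eef_rot: [0.707, 0.707, 0.0, 0.0]
contact_force: [-0.1, -0.0, -0.5]
opening: 0.553
finger_force: 30.0
[0.5457 0.0772 0.1326] held centre (want .5455 .0772) 0.5454 0.0767 s 119
```

```bash
python3 -m pendant '[{"claw":0,"dx":0,"dy":0.3,"dz":-10,"twist":0},{"claw":0,"dx":0,"dy":0.3,"dz":-22,"twist":0},{"claw":0,"dx":0,"dy":0.3,"dz":-34,"twist":0},{"claw":0,"dx":0,"dy":0.3,"dz":-45,"twist":0},{"claw":0,"dx":0,"dy":0.3,"dz":-58,"twist":0},{"claw":0,"dx":0,"dy":0.3,"dz":-68,"twist":0},{"claw":0,"dx":0,"dy":0.3,"dz":-75,"twist":0},{"claw":0,"dx":0,"dy":0.3,"dz":-75,"twist":0}]'
python3 -m pendant '[{"claw":0,"dx":0,"dy":0,"dz":-0.5,"twist":0},{"claw":0,"dx":0,"dy":0,"dz":-0.5,"twist":0},{"claw":0,"dx":0,"dy":0,"dz":-0.5,"twist":0}]'
```

```text
clock: 27.5
tool_pos: [0.5454, 0.0775, 0.0568]
eef_rot: [0.707, 0.707, -0.0, -0.0]
contact_force: [0.6, -1.1, -0.7]
opening: 0.558
finger_force: 30.0
clock: 27.8
tool_pos: [0.5459, 0.0775, 0.0572]
eef_rot: [0.707, 0.707, 0.0, 0.0]
contact_force: [0.6, -0.3, -1.1]
opening: 0.558
finger_force: 30.0
```

```bash
python3 -m pendant '[{"claw":0.9,"dx":0,"dy":0,"dz":-1,"twist":0},{"claw":0.9,"dx":0,"dy":0,"dz":-1,"twist":0},{"claw":0.9,"dx":0,"dy":0,"dz":-1,"twist":0},{"claw":0.9,"dx":0,"dy":0,"dz":-1,"twist":0},{"claw":0.9,"dx":0,"dy":0,"dz":40,"twist":0},{"claw":0.9,"dx":0,"dy":0,"dz":80,"twist":0},{"claw":0.9,"dx":0,"dy":0,"dz":125,"twist":0},{"claw":0.65,"dx":0,"dy":-40,"dz":140,"twist":0}]'
python3 -m pendant '[{"claw":0.65,"dx":-5,"dy":-50,"dz":0,"twist":0},{"claw":0.65,"dx":-15,"dy":-100,"dz":0,"twist":0},{"claw":0.65,"dx":-25,"dy":-150,"dz":0,"twist":0},{"claw":0.65,"dx":-35,"dy":-200,"dz":0,"twist":0},{"claw":0.65,"dx":-45,"dy":-250,"dz":0,"twist":0},{"claw":0.65,"dx":-55,"dy":-300,"dz":0,"twist":0},{"claw":0.65,"dx":-66,"dy":-350,"dz":0,"twist":0},{"claw":0.65,"dx":-66,"dy":-350,"dz":0,"twist":0}]'
python3 -m pendant '[{"claw":0.65,"dx":0,"dy":0,"dz":0,"twist":0},{"claw":0.65,"dx":0,"dy":0,"dz":0,"twist":0},{"claw":0.65,"dx":0,"dy":0,"dz":0,"twist":0}]'
python3 fit.py ring43 ring30 sleeve ring36
python3 - <<'E'
from h import *
for n in ['scene','side']:
    for k in nets.place_of(n,'housing')[:3]:
        print(n,k['confidence'],ray(n,np.array(k['position'])*[512,384],0).round(3))
p,d=eyes.snapshot('side');X=cloud('side',d);m=(X[...,2]>.08)&(X[...,2]<.1)&(X[...,1]<-.3)&(X[...,0]<.5)&(X[...,0]>.2)&(d>0);Y=X[m];print(m.sum(),Y.min(0),Y.max(0))
E
```

```text
clock: 28.6
tool_pos: [0.5484, 0.0445, 0.2015]
eef_rot: [0.704, 0.711, 0.005, 0.001]
contact_force: [1.5, -0.5, 0.4]
opening: 0.83
finger_force: 0.0
clock: 29.4
tool_pos: [0.4759, -0.3212, 0.1969]
eef_rot: [0.711, 0.703, -0.003, 0.001]
contact_force: [-0.7, 0.1, 0.7]
opening: 0.651
finger_force: 0.0
clock: 29.7
tool_pos: [0.4806, -0.31, 0.1971]
eef_rot: [0.706, 0.708, 0.001, -0.0]
contact_force: [0.5, 0.5, 0.3]
opening: 0.652
finger_force: 0.0
tool [ 0.4806 -0.3102  0.1971]
ring43 x 0.4798 y -0.3375 score 145.5 move mm [ -0.8 -27.3]
ring30 x 0.6098 y -0.1275 score 214.2 move mm [129.2 182.7]
sleeve x 0.5368 y -0.2218 score 215.1 move mm [56.2 88.5]
ring36 x 0.6100 y -0.3502 score 188.7 move mm [129.4 -40. ]
scene 0.88 [ 0.349 -0.447  0.   ]
scene 0.3 [ 0.469 -0.096  0.   ]
side 0.81 [ 0.349 -0.446  0.   ]
side 0.24 [ 0.467 -0.09   0.   ]
472 [ 0.30442204 -0.48821623  0.08000563] [ 0.3871513  -0.40121389  0.09340953]
```

```bash
python3 -m pendant '[{"claw":0.65,"dx":-0.8,"dy":-27.3,"dz":-20,"twist":0},{"claw":0.65,"dx":-0.8,"dy":-27.3,"dz":-65,"twist":0},{"claw":0.65,"dx":-0.8,"dy":-27.3,"dz":-110,"twist":0},{"claw":0.65,"dx":-0.8,"dy":-27.3,"dz":-150,"twist":0},{"claw":0.65,"dx":-0.8,"dy":-27.3,"dz":-180,"twist":0},{"claw":0.65,"dx":-0.8,"dy":-27.3,"dz":-189,"twist":0},{"claw":0.65,"dx":-0.8,"dy":-27.3,"dz":-189,"twist":0},{"claw":0.65,"dx":-0.8,"dy":-27.3,"dz":-189,"twist":0}]'
python3 -m pendant '[{"claw":0.65,"dx":0,"dy":0,"dz":0,"twist":0},{"claw":0.65,"dx":0,"dy":0,"dz":0,"twist":0},{"claw":0.65,"dx":0,"dy":0,"dz":0,"twist":0},{"claw":0.65,"dx":0,"dy":0,"dz":0,"twist":0},{"claw":0.65,"dx":0,"dy":0,"dz":0,"twist":0}]'
```

```text
clock: 30.7
tool_pos: [0.4799, -0.3401, 0.0093]
eef_rot: [0.707, 0.707, 0.0, 0.001]
contact_force: [0.5, 0.3, -0.8]
opening: 0.655
finger_force: 0.0
clock: 31.2
tool_pos: [0.479, -0.3399, 0.0083]
eef_rot: [0.707, 0.707, 0.0, 0.0]
contact_force: [0.7, 0.1, 0.4]
opening: 0.651
finger_force: 0.0
```

```bash
python3 -m pendant '[{"claw":0.65,"dx":0.8,"dy":2.4,"dz":-5.7,"twist":0},{"claw":0.65,"dx":0.8,"dy":2.4,"dz":-5.7,"twist":0},{"claw":0.65,"dx":0.8,"dy":2.4,"dz":-5.7,"twist":0},{"claw":0,"dx":0.8,"dy":2.4,"dz":-5.7,"twist":0},{"claw":0,"dx":0.8,"dy":2.4,"dz":-5.7,"twist":0},{"claw":0,"dx":0.8,"dy":2.4,"dz":-5.7,"twist":0},{"claw":0,"dx":0.8,"dy":2.4,"dz":-5.7,"twist":0},{"claw":0,"dx":0.8,"dy":2.4,"dz":-5.7,"twist":0}]'
python3 -m pendant '[{"claw":0,"dx":0,"dy":0,"dz":0,"twist":0},{"claw":0,"dx":0,"dy":0,"dz":25,"twist":0},{"claw":0,"dx":0,"dy":0,"dz":65,"twist":0},{"claw":0,"dx":0,"dy":0,"dz":110,"twist":0},{"claw":0,"dx":5,"dy":35,"dz":130,"twist":0},{"claw":0,"dx":15,"dy":80,"dz":130,"twist":0},{"claw":0,"dx":23,"dy":125,"dz":130,"twist":0},{"claw":0,"dx":32,"dy":170,"dz":130,"twist":0}]'
```

```text
clock: 32.0
tool_pos: [0.4797, -0.3374, 0.0023]
eef_rot: [0.707, 0.707, 0.0, 0.0]
contact_force: [0.1, -0.3, -0.3]
opening: 0.476
finger_force: 30.0
clock: 32.8
tool_pos: [0.5117, -0.1659, 0.1327]
eef_rot: [0.707, 0.707, 0.0, 0.0]
contact_force: [0.9, 0.9, -0.5]
opening: 0.471
finger_force: 30.0
```

```bash
python3 -m pendant '[{"claw":0,"dx":7,"dy":45,"dz":0,"twist":0},{"claw":0,"dx":14,"dy":90,"dz":0,"twist":0},{"claw":0,"dx":20,"dy":135,"dz":0,"twist":0},{"claw":0,"dx":27,"dy":180,"dz":0,"twist":0},{"claw":0,"dx":34,"dy":220,"dz":0,"twist":0},{"claw":0,"dx":34,"dy":243,"dz":0,"twist":0},{"claw":0,"dx":34,"dy":243,"dz":0,"twist":0},{"claw":0,"dx":34,"dy":243,"dz":0,"twist":0}]'
python3 -m pendant '[{"claw":0,"dx":0,"dy":0,"dz":0,"twist":0},{"claw":0,"dx":0,"dy":0,"dz":0,"twist":0},{"claw":0,"dx":0,"dy":0,"dz":0,"twist":0},{"claw":0,"dx":0,"dy":0,"dz":0,"twist":0},{"claw":0,"dx":0,"dy":0,"dz":0,"twist":0},{"claw":0,"dx":0,"dy":0,"dz":0,"twist":0}]'
python3 held.py 21.5 2.3
```

```text
clock: 33.6
tool_pos: [0.5453, 0.0753, 0.1322]
eef_rot: [0.707, 0.707, -0.0, 0.0]
contact_force: [-0.1, -0.8, -0.1]
opening: 0.476
finger_force: 30.0
clock: 34.2
tool_pos: [0.5457, 0.0755, 0.1324]
eef_rot: [0.707, 0.707, 0.0, 0.0]
contact_force: [0.1, 0.7, -0.6]
opening: 0.475
finger_force: 30.0
[0.5457 0.0756 0.1323] held centre (want .5455 .0772) 0.5457 0.0748 s 126
```

```bash
python3 -m pendant '[{"claw":0,"dx":0,"dy":1.9,"dz":-4,"twist":0},{"claw":0,"dx":0,"dy":1.9,"dz":-12,"twist":0},{"claw":0,"dx":0,"dy":1.9,"dz":-24,"twist":0},{"claw":0,"dx":0,"dy":1.9,"dz":-36,"twist":0},{"claw":0,"dx":0,"dy":1.9,"dz":-48,"twist":0},{"claw":0,"dx":0,"dy":1.9,"dz":-60,"twist":0},{"claw":0,"dx":0,"dy":1.9,"dz":-66,"twist":0},{"claw":0,"dx":0,"dy":1.9,"dz":-66,"twist":0}]'
python3 -m pendant '[{"claw":0,"dx":0,"dy":0,"dz":-0.5,"twist":0},{"claw":0,"dx":0,"dy":0,"dz":-0.5,"twist":0},{"claw":0,"dx":0,"dy":0,"dz":-0.5,"twist":0}]'
```

```text
clock: 35.05
tool_pos: [0.5453, 0.0775, 0.0656]
eef_rot: [0.707, 0.707, -0.0, -0.0]
contact_force: [-0.8, -0.8, -0.6]
opening: 0.472
finger_force: 30.0
clock: 35.35
tool_pos: [0.5458, 0.0775, 0.0658]
eef_rot: [0.707, 0.707, 0.0, 0.0]
contact_force: [0.1, -0.0, -1.2]
opening: 0.475
finger_force: 30.0
```

```bash
python3 -m pendant '[{"claw":0.75,"dx":0,"dy":0,"dz":-0.5,"twist":0},{"claw":0.75,"dx":0,"dy":0,"dz":-0.5,"twist":0},{"claw":0.75,"dx":0,"dy":0,"dz":-0.5,"twist":0},{"claw":0.75,"dx":0,"dy":0,"dz":-0.5,"twist":0},{"claw":0.75,"dx":0,"dy":0,"dz":40,"twist":0},{"claw":0.65,"dx":0,"dy":0,"dz":80,"twist":0},{"claw":0.65,"dx":0,"dy":0,"dz":110,"twist":0},{"claw":0.65,"dx":10,"dy":-40,"dz":125,"twist":0}]'
python3 -m pendant '[{"claw":0.65,"dx":5,"dy":-50,"dz":0,"twist":0},{"claw":0.65,"dx":10,"dy":-100,"dz":0,"twist":0},{"claw":0.65,"dx":20,"dy":-150,"dz":0,"twist":0},{"claw":0.65,"dx":30,"dy":-200,"dz":0,"twist":0},{"claw":0.65,"dx":40,"dy":-250,"dz":0,"twist":0},{"claw":0.65,"dx":50,"dy":-300,"dz":0,"twist":0},{"claw":0.65,"dx":54,"dy":-350,"dz":0,"twist":0},{"claw":0.65,"dx":54,"dy":-380,"dz":0,"twist":0}]'
python3 -m pendant '[{"claw":0.65,"dx":0,"dy":-20,"dz":0,"twist":0},{"claw":0.65,"dx":0,"dy":-20,"dz":0,"twist":0},{"claw":0.65,"dx":0,"dy":-20,"dz":0,"twist":0},{"claw":0.65,"dx":0,"dy":-20,"dz":0,"twist":0},{"claw":0.65,"dx":0,"dy":-20,"dz":0,"twist":0}]'
python3 fit.py ring36 ring30 sleeve
```

```text
clock: 36.15
tool_pos: [0.5563, 0.0447, 0.1938]
eef_rot: [0.703, 0.711, 0.004, -0.001]
contact_force: [0.5, 0.1, 0.0]
opening: 0.651
finger_force: 0.0
clock: 36.95
tool_pos: [0.6089, -0.3472, 0.1907]
eef_rot: [0.708, 0.706, -0.001, 0.001]
contact_force: [0.1, -0.7, -0.8]
opening: 0.65
finger_force: 0.0
clock: 37.45
tool_pos: [0.6104, -0.36, 0.191]
eef_rot: [0.706, 0.708, 0.001, -0.0]
contact_force: [-1.1, -0.2, -0.1]
opening: 0.649
finger_force: 0.0
tool [ 0.6103 -0.3604  0.1911]
ring36 x 0.6102 y -0.3502 score 183.5 move mm [-0.1 10.2]
ring30 x 0.5970 y -0.1410 score 0.0 move mm [-13.3 219.4]
sleeve x 0.5373 y -0.2218 score 210.4 move mm [-73.1 138.7]
```

```bash
python3 -m pendant '[{"claw":0.65,"dx":0,"dy":10,"dz":-40,"twist":0},{"claw":0.65,"dx":0,"dy":10,"dz":-85,"twist":0},{"claw":0.65,"dx":0,"dy":10,"dz":-130,"twist":0},{"claw":0.65,"dx":0,"dy":10,"dz":-160,"twist":0},{"claw":0.65,"dx":0,"dy":10,"dz":-178,"twist":0},{"claw":0.65,"dx":0,"dy":10,"dz":-182,"twist":0},{"claw":0.65,"dx":0,"dy":10,"dz":-182,"twist":0},{"claw":0.65,"dx":0,"dy":10,"dz":-182,"twist":0}]'
python3 -m pendant '[{"claw":0.65,"dx":0,"dy":0,"dz":0,"twist":0},{"claw":0.65,"dx":0,"dy":0,"dz":0,"twist":0},{"claw":0.65,"dx":0,"dy":0,"dz":0,"twist":0},{"claw":0.65,"dx":0,"dy":0,"dz":0,"twist":0},{"claw":0.65,"dx":0,"dy":0,"dz":0,"twist":0}]'
```

```text
clock: 38.3
tool_pos: [0.6112, -0.3531, 0.0109]
eef_rot: [0.707, 0.707, 0.001, 0.002]
contact_force: [-0.4, -0.2, 1.4]
opening: 0.652
finger_force: 0.0
clock: 38.8
tool_pos: [0.6097, -0.3525, 0.009]
eef_rot: [0.707, 0.707, 0.0, 0.0]
contact_force: [0.4, 1.3, -1.1]
opening: 0.646
finger_force: 0.0
```

```bash
python3 -m pendant '[{"claw":0.65,"dx":0.4,"dy":2.3,"dz":-6.4,"twist":0},{"claw":0.65,"dx":0.4,"dy":2.3,"dz":-6.4,"twist":0},{"claw":0.65,"dx":0.4,"dy":2.3,"dz":-6.4,"twist":0},{"claw":0,"dx":0.4,"dy":2.3,"dz":-6.4,"twist":0},{"claw":0,"dx":0.4,"dy":2.3,"dz":-6.4,"twist":0},{"claw":0,"dx":0.4,"dy":2.3,"dz":-6.4,"twist":0},{"claw":0,"dx":0.4,"dy":2.3,"dz":-6.4,"twist":0},{"claw":0,"dx":0.4,"dy":2.3,"dz":-6.4,"twist":0}]'
python3 -m pendant '[{"claw":0,"dx":0,"dy":0,"dz":0,"twist":0},{"claw":0,"dx":0,"dy":0,"dz":25,"twist":0},{"claw":0,"dx":0,"dy":0,"dz":65,"twist":0},{"claw":0,"dx":0,"dy":0,"dz":110,"twist":0},{"claw":0,"dx":-5,"dy":35,"dz":130,"twist":0},{"claw":0,"dx":-12,"dy":80,"dz":130,"twist":0},{"claw":0,"dx":-19,"dy":125,"dz":130,"twist":0},{"claw":0,"dx":-26,"dy":170,"dz":130,"twist":0}]'
```

```text
clock: 39.6
tool_pos: [0.6102, -0.3503, 0.0026]
eef_rot: [0.707, 0.707, 0.0, 0.0]
contact_force: [0.0, 0.0, 0.7]
opening: 0.394
finger_force: 30.0
clock: 40.4
tool_pos: [0.5836, -0.1786, 0.1328]
eef_rot: [0.707, 0.707, 0.0, 0.0]
contact_force: [0.8, 0.8, -1.7]
opening: 0.391
finger_force: 30.0
```

```bash
python3 -m pendant '[{"claw":0,"dx":-7,"dy":45,"dz":0,"twist":0},{"claw":0,"dx":-14,"dy":90,"dz":0,"twist":0},{"claw":0,"dx":-21,"dy":135,"dz":0,"twist":0},{"claw":0,"dx":-28,"dy":180,"dz":0,"twist":0},{"claw":0,"dx":-34,"dy":225,"dz":0,"twist":0},{"claw":0,"dx":-38.5,"dy":257.5,"dz":0,"twist":0},{"claw":0,"dx":-38.5,"dy":257.5,"dz":0,"twist":0},{"claw":0,"dx":-38.5,"dy":257.5,"dz":0,"twist":0}]'
python3 -m pendant '[{"claw":0,"dx":0,"dy":0,"dz":0,"twist":0},{"claw":0,"dx":0,"dy":0,"dz":0,"twist":0},{"claw":0,"dx":0,"dy":0,"dz":0,"twist":0},{"claw":0,"dx":0,"dy":0,"dz":0,"twist":0},{"claw":0,"dx":0,"dy":0,"dz":0,"twist":0},{"claw":0,"dx":0,"dy":0,"dz":0,"twist":0}]'
python3 held.py 18 2.6
```

```text
clock: 41.2
tool_pos: [0.5455, 0.078, 0.1325]
eef_rot: [0.706, 0.708, -0.0, 0.0]
contact_force: [0.4, -0.5, -0.5]
opening: 0.39
finger_force: 30.0
clock: 41.8
tool_pos: [0.5456, 0.0771, 0.1325]
eef_rot: [0.707, 0.707, 0.0, 0.0]
contact_force: [0.1, -0.3, 0.6]
opening: 0.395
finger_force: 30.0
[0.5456 0.0772 0.1324] held centre (want .5455 .0772) 0.5456 0.0765 s 129
```

```bash
python3 -m pendant '[{"claw":0,"dx":0,"dy":0.3,"dz":-10,"twist":0},{"claw":0,"dx":0,"dy":0.3,"dz":-20,"twist":0},{"claw":0,"dx":0,"dy":0.3,"dz":-30,"twist":0},{"claw":0,"dx":0,"dy":0.3,"dz":-40,"twist":0},{"claw":0,"dx":0,"dy":0.3,"dz":-50,"twist":0},{"claw":0,"dx":0,"dy":0.3,"dz":-57,"twist":0},{"claw":0,"dx":0,"dy":0.3,"dz":-57,"twist":0},{"claw":0,"dx":0,"dy":0.3,"dz":-57,"twist":0}]'
python3 -m pendant '[{"claw":0,"dx":0,"dy":0,"dz":-0.5,"twist":0},{"claw":0,"dx":0,"dy":0,"dz":-0.5,"twist":0},{"claw":0,"dx":0,"dy":0,"dz":-0.5,"twist":0}]'
python3 -m pendant '[{"claw":0.65,"dx":0,"dy":0,"dz":-0.5,"twist":0},{"claw":0.65,"dx":0,"dy":0,"dz":-0.5,"twist":0},{"claw":0.65,"dx":0,"dy":0,"dz":-0.5,"twist":0},{"claw":0.65,"dx":0,"dy":0,"dz":-0.5,"twist":0},{"claw":0.65,"dx":0,"dy":0,"dz":40,"twist":0},{"claw":0.65,"dx":0,"dy":0,"dz":80,"twist":0},{"claw":0.65,"dx":10,"dy":-20,"dz":110,"twist":0},{"claw":0.65,"dx":20,"dy":-60,"dz":115,"twist":0}]'
python3 -m pendant '[{"claw":0.65,"dx":15,"dy":-50,"dz":0,"twist":0},{"claw":0.65,"dx":30,"dy":-90,"dz":0,"twist":0},{"claw":0.65,"dx":44,"dy":-130,"dz":0,"twist":0},{"claw":0.65,"dx":44,"dy":-165,"dz":0,"twist":0},{"claw":0.65,"dx":44,"dy":-165,"dz":0,"twist":0},{"claw":0.65,"dx":44,"dy":-165,"dz":0,"twist":0},{"claw":0.65,"dx":44,"dy":-165,"dz":0,"twist":0},{"claw":0.65,"dx":44,"dy":-165,"dz":0,"twist":0}]'
python3 fit.py ring30 sleeve
```

```text
clock: 42.65
tool_pos: [0.5455, 0.0776, 0.0751]
eef_rot: [0.707, 0.707, -0.0, -0.0]
contact_force: [-0.2, -0.1, -0.6]
opening: 0.394
finger_force: 30.0
clock: 42.95
tool_pos: [0.5457, 0.0776, 0.075]
eef_rot: [0.707, 0.707, 0.0, 0.0]
contact_force: [0.8, -0.6, 0.5]
opening: 0.392
finger_force: 30.0
clock: 43.75
tool_pos: [0.5683, 0.0215, 0.1939]
eef_rot: [0.705, 0.71, 0.004, 0.001]
contact_force: [1.1, -0.1, -0.6]
opening: 0.652
finger_force: 0.0
clock: 44.55
tool_pos: [0.6097, -0.1452, 0.19]
eef_rot: [0.706, 0.708, 0.0, -0.0]
contact_force: [0.7, -0.0, 0.8]
opening: 0.648
finger_force: 0.0
tool [ 0.6097 -0.1455  0.19  ]
ring30 x 0.6100 y -0.1273 score 196.8 move mm [ 0.3 18.2]
sleeve x 0.5413 y -0.2140 score 24.7 move mm [-68.5 -68.5]
```

```bash
python3 -m pendant '[{"claw":0.65,"dx":0.3,"dy":18,"dz":-40,"twist":0},{"claw":0.65,"dx":0.3,"dy":18,"dz":-85,"twist":0},{"claw":0.65,"dx":0.3,"dy":18,"dz":-130,"twist":0},{"claw":0.65,"dx":0.3,"dy":18,"dz":-160,"twist":0},{"claw":0.65,"dx":0.3,"dy":18,"dz":-178,"twist":0},{"claw":0.65,"dx":0.3,"dy":18,"dz":-182,"twist":0},{"claw":0.65,"dx":0.3,"dy":18,"dz":-182,"twist":0},{"claw":0.65,"dx":0.3,"dy":18,"dz":-182,"twist":0}]'
python3 -m pendant '[{"claw":0.65,"dx":0,"dy":0,"dz":0,"twist":0},{"claw":0.65,"dx":0,"dy":0,"dz":0,"twist":0},{"claw":0.65,"dx":0,"dy":0,"dz":0,"twist":0},{"claw":0.65,"dx":0,"dy":0,"dz":0,"twist":0},{"claw":0.65,"dx":0,"dy":0,"dz":0,"twist":0}]'
```

```text
clock: 45.4
tool_pos: [0.6113, -0.1295, 0.0097]
eef_rot: [0.707, 0.707, 0.001, 0.001]
contact_force: [0.2, 1.1, 0.6]
opening: 0.65
finger_force: 0.0
clock: 45.9
tool_pos: [0.6099, -0.1294, 0.0081]
eef_rot: [0.707, 0.707, 0.0, 0.0]
contact_force: [-0.6, 0.1, -0.2]
opening: 0.654
finger_force: 0.0
```

```bash
python3 -m pendant '[{"claw":0.65,"dx":0,"dy":2.1,"dz":-5.5,"twist":0},{"claw":0.65,"dx":0,"dy":2.1,"dz":-5.5,"twist":0},{"claw":0.65,"dx":0,"dy":2.1,"dz":-5.5,"twist":0},{"claw":0,"dx":0,"dy":2.1,"dz":-5.5,"twist":0},{"claw":0,"dx":0,"dy":2.1,"dz":-5.5,"twist":0},{"claw":0,"dx":0,"dy":2.1,"dz":-5.5,"twist":0},{"claw":0,"dx":0,"dy":2.1,"dz":-5.5,"twist":0},{"claw":0,"dx":0,"dy":2.1,"dz":-5.5,"twist":0}]'
python3 -m pendant '[{"claw":0,"dx":0,"dy":0,"dz":0,"twist":0},{"claw":0,"dx":0,"dy":0,"dz":0,"twist":0},{"claw":0,"dx":0,"dy":0,"dz":25,"twist":0},{"claw":0,"dx":0,"dy":0,"dz":65,"twist":0},{"claw":0,"dx":0,"dy":0,"dz":110,"twist":0},{"claw":0,"dx":-10,"dy":35,"dz":130,"twist":0},{"claw":0,"dx":-23,"dy":80,"dz":130,"twist":0},{"claw":0,"dx":-36,"dy":120,"dz":130,"twist":0}]'
python3 -m pendant '[{"claw":0,"dx":-14,"dy":45,"dz":0,"twist":0},{"claw":0,"dx":-28.5,"dy":84.5,"dz":0,"twist":0},{"claw":0,"dx":-28.5,"dy":84.5,"dz":0,"twist":0},{"claw":0,"dx":-28.5,"dy":84.5,"dz":0,"twist":0},{"claw":0,"dx":-28.5,"dy":84.5,"dz":0,"twist":0},{"claw":0,"dx":-28.5,"dy":84.5,"dz":0,"twist":0},{"claw":0,"dx":-28.5,"dy":84.5,"dz":0,"twist":0},{"claw":0,"dx":-28.5,"dy":84.5,"dz":0,"twist":0}]'
python3 held.py 15 2.6
```

```text
clock: 46.7
tool_pos: [0.6099, -0.1273, 0.0025]
eef_rot: [0.707, 0.707, 0.0, 0.0]
contact_force: [-0.6, -0.7, 0.3]
opening: 0.317
finger_force: 30.0
clock: 47.5
tool_pos: [0.5741, -0.0056, 0.1336]
eef_rot: [0.707, 0.707, 0.001, 0.001]
contact_force: [0.2, 1.1, -0.7]
opening: 0.319
finger_force: 30.0
clock: 48.3
tool_pos: [0.5456, 0.0762, 0.1324]
eef_rot: [0.708, 0.707, -0.0, 0.0]
contact_force: [-0.5, -0.6, -0.5]
opening: 0.315
finger_force: 30.0
[0.5456 0.0765 0.1324] held centre (want .5455 .0772) 0.5456 0.0760 s 132
```

```bash
python3 -m pendant '[{"claw":0,"dx":0,"dy":0.8,"dz":-8,"twist":0},{"claw":0,"dx":0,"dy":0.8,"dz":-16,"twist":0},{"claw":0,"dx":0,"dy":0.8,"dz":-24,"twist":0},{"claw":0,"dx":0,"dy":0.8,"dz":-32,"twist":0},{"claw":0,"dx":0,"dy":0.8,"dz":-40,"twist":0},{"claw":0,"dx":0,"dy":0.8,"dz":-48,"twist":0},{"claw":0,"dx":0,"dy":0.8,"dz":-48.5,"twist":0},{"claw":0,"dx":0,"dy":0.8,"dz":-48.5,"twist":0}]'
python3 -m pendant '[{"claw":0,"dx":0,"dy":0,"dz":0,"twist":0},{"claw":0,"dx":0,"dy":0,"dz":0,"twist":0},{"claw":0,"dx":0,"dy":0,"dz":0,"twist":0}]'
python3 -m pendant '[{"claw":0.6,"dx":0,"dy":0,"dz":-0.5,"twist":0},{"claw":0.6,"dx":0,"dy":0,"dz":-0.5,"twist":0},{"claw":0.6,"dx":0,"dy":0,"dz":-0.5,"twist":0},{"claw":0.6,"dx":0,"dy":0,"dz":-0.5,"twist":0},{"claw":0.6,"dx":0,"dy":0,"dz":40,"twist":0},{"claw":0.6,"dx":0,"dy":0,"dz":80,"twist":0},{"claw":0.6,"dx":0,"dy":-20,"dz":105,"twist":0},{"claw":0.6,"dx":0,"dy":-60,"dz":105,"twist":0}]'
python3 -m pendant '[{"claw":0.6,"dx":0,"dy":-50,"dz":0,"twist":0},{"claw":0.6,"dx":-2,"dy":-100,"dz":0,"twist":0},{"claw":0.6,"dx":-4,"dy":-150,"dz":0,"twist":0},{"claw":0.6,"dx":-6,"dy":-200,"dz":0,"twist":0},{"claw":0.6,"dx":-8,"dy":-250,"dz":0,"twist":0},{"claw":0.6,"dx":-8,"dy":-270,"dz":0,"twist":0},{"claw":0.6,"dx":-8,"dy":-270,"dz":0,"twist":0},{"claw":0.6,"dx":-8,"dy":-270,"dz":0,"twist":0}]'
python3 -m pendant '[{"claw":0.6,"dx":0,"dy":0,"dz":0,"twist":0},{"claw":0.6,"dx":0,"dy":0,"dz":0,"twist":0},{"claw":0.6,"dx":0,"dy":0,"dz":0,"twist":0}]'
python3 fit.py sleeve
```

```text
clock: 49.15
tool_pos: [0.5452, 0.078, 0.0835]
eef_rot: [0.707, 0.707, -0.0, -0.0]
contact_force: [1.4, -0.2, -0.0]
opening: 0.319
finger_force: 30.0
clock: 49.45
tool_pos: [0.5455, 0.078, 0.084]
eef_rot: [0.707, 0.707, 0.0, 0.0]
contact_force: [-0.1, 0.9, -0.5]
opening: 0.318
finger_force: 30.0
clock: 50.25
tool_pos: [0.5482, 0.0217, 0.1926]
eef_rot: [0.705, 0.709, 0.004, 0.002]
contact_force: [0.7, -1.5, -0.2]
opening: 0.603
finger_force: 0.0
clock: 51.05
tool_pos: [0.5373, -0.251, 0.1887]
eef_rot: [0.707, 0.707, 0.0, -0.001]
contact_force: [0.6, 1.0, -0.4]
opening: 0.601
finger_force: 0.0
clock: 51.35
tool_pos: [0.5378, -0.2504, 0.189]
eef_rot: [0.706, 0.708, 0.0, -0.0]
contact_force: [0.4, 0.8, 0.5]
opening: 0.596
finger_force: 0.0
tool [ 0.5377 -0.2508  0.189 ]
sleeve x 0.5370 y -0.2215 score 213.5 move mm [-0.7 29.3]
```

```bash
python3 -m pendant '[{"claw":0.6,"dx":-0.7,"dy":29.3,"dz":-20,"twist":0},{"claw":0.6,"dx":-0.7,"dy":29.3,"dz":-65,"twist":0},{"claw":0.6,"dx":-0.7,"dy":29.3,"dz":-110,"twist":0},{"claw":0.6,"dx":-0.7,"dy":29.3,"dz":-150,"twist":0},{"claw":0.6,"dx":-0.7,"dy":29.3,"dz":-175,"twist":0},{"claw":0.6,"dx":-0.7,"dy":29.3,"dz":-179,"twist":0},{"claw":0.6,"dx":-0.7,"dy":29.3,"dz":-179,"twist":0},{"claw":0.6,"dx":-0.7,"dy":29.3,"dz":-179,"twist":0}]'
python3 -m pendant '[{"claw":0.6,"dx":0,"dy":0,"dz":0,"twist":0},{"claw":0.6,"dx":0,"dy":0,"dz":0,"twist":0},{"claw":0.6,"dx":0,"dy":0,"dz":0,"twist":0},{"claw":0.6,"dx":0,"dy":0,"dz":0,"twist":0},{"claw":0.6,"dx":0,"dy":0,"dz":0,"twist":0}]'
```

```text
clock: 52.2
tool_pos: [0.5378, -0.2229, 0.0114]
eef_rot: [0.707, 0.707, 0.001, 0.001]
contact_force: [-0.7, 0.1, -0.1]
opening: 0.599
finger_force: 0.0
clock: 52.7
tool_pos: [0.5368, -0.2227, 0.0101]
eef_rot: [0.707, 0.707, 0.0, 0.0]
contact_force: [-0.3, 0.0, 0.7]
opening: 0.603
finger_force: 0.0
```

```bash
python3 -m pendant '[{"claw":0.6,"dx":0.2,"dy":1.2,"dz":-6.1,"twist":0},{"claw":0.6,"dx":0.2,"dy":1.2,"dz":-6.1,"twist":0},{"claw":0.6,"dx":0.2,"dy":1.2,"dz":-6.1,"twist":0},{"claw":0,"dx":0.2,"dy":1.2,"dz":-6.1,"twist":0},{"claw":0,"dx":0.2,"dy":1.2,"dz":-6.1,"twist":0},{"claw":0,"dx":0.2,"dy":1.2,"dz":-6.1,"twist":0},{"claw":0,"dx":0.2,"dy":1.2,"dz":-6.1,"twist":0},{"claw":0,"dx":0.2,"dy":1.2,"dz":-6.1,"twist":0}]'
python3 -m pendant '[{"claw":0,"dx":0,"dy":0,"dz":0,"twist":0},{"claw":0,"dx":0,"dy":0,"dz":0,"twist":0},{"claw":0,"dx":0,"dy":0,"dz":25,"twist":0},{"claw":0,"dx":0,"dy":0,"dz":65,"twist":0},{"claw":0,"dx":0,"dy":0,"dz":110,"twist":0},{"claw":0,"dx":1,"dy":35,"dz":130,"twist":0},{"claw":0,"dx":2,"dy":80,"dz":130,"twist":0},{"claw":0,"dx":3,"dy":125,"dz":130,"twist":0}]'
python3 -m pendant '[{"claw":0,"dx":1,"dy":45,"dz":0,"twist":0},{"claw":0,"dx":2,"dy":90,"dz":0,"twist":0},{"claw":0,"dx":3,"dy":130,"dz":0,"twist":0},{"claw":0,"dx":5,"dy":160,"dz":0,"twist":0},{"claw":0,"dx":5.5,"dy":173.5,"dz":0,"twist":0},{"claw":0,"dx":5.5,"dy":173.5,"dz":0,"twist":0},{"claw":0,"dx":5.5,"dy":173.5,"dz":0,"twist":0},{"claw":0,"dx":5.5,"dy":173.5,"dz":0,"twist":0}]'
python3 -m pendant '[{"claw":0,"dx":0,"dy":0,"dz":0,"twist":0},{"claw":0,"dx":0,"dy":0,"dz":0,"twist":0},{"claw":0,"dx":0,"dy":0,"dz":0,"twist":0},{"claw":0,"dx":0,"dy":0,"dz":0,"twist":0}]'
python3 held.py 12 4 22
```

```text
clock: 53.5
tool_pos: [0.5369, -0.2215, 0.0039]
eef_rot: [0.707, 0.707, 0.0, 0.0]
contact_force: [0.7, -0.1, -0.3]
opening: 0.257
finger_force: 30.0
clock: 54.3
tool_pos: [0.5403, -0.0958, 0.1349]
eef_rot: [0.708, 0.706, 0.001, 0.001]
contact_force: [1.2, 0.6, -0.9]
opening: 0.263
finger_force: 30.0
clock: 55.1
tool_pos: [0.5453, 0.074, 0.1338]
eef_rot: [0.708, 0.706, -0.001, 0.001]
contact_force: [1.1, -0.5, 0.3]
opening: 0.262
finger_force: 30.0
clock: 55.5
tool_pos: [0.5454, 0.0767, 0.1339]
eef_rot: [0.707, 0.707, 0.0, 0.0]
contact_force: [-1.3, -0.3, -0.1]
opening: 0.263
finger_force: 30.0
[0.5454 0.0769 0.1339] held centre (want .5455 .0772) 0.5454 0.0766 s 162
```

```bash
python3 -m pendant '[{"claw":0,"dx":0,"dy":0.4,"dz":-8,"twist":0},{"claw":0,"dx":0,"dy":0.4,"dz":-16,"twist":0},{"claw":0,"dx":0,"dy":0.4,"dz":-24,"twist":0},{"claw":0,"dx":0,"dy":0.4,"dz":-32,"twist":0},{"claw":0,"dx":0,"dy":0.4,"dz":-38,"twist":0},{"claw":0,"dx":0,"dy":0.4,"dz":-39.5,"twist":0},{"claw":0,"dx":0,"dy":0.4,"dz":-39.5,"twist":0},{"claw":0,"dx":0,"dy":0.4,"dz":-39.5,"twist":0}]'
python3 -m pendant '[{"claw":0,"dx":0,"dy":0,"dz":0,"twist":0},{"claw":0,"dx":0,"dy":0,"dz":0,"twist":0},{"claw":0,"dx":0,"dy":0,"dz":0,"twist":0}]'
python3 - <<'E'
from h import *
ims=[]
for n in ['scene','side']:
    p,d=eyes.snapshot(n);c=proj(n,[.5455,.0772,.08]).astype(int)
    ims.append(cv2.resize(p[c[1]-36:c[1]+36,c[0]-32:c[0]+32],(400,450),interpolation=2))
cv2.imwrite('pics/stack.png',np.hstack(ims))
E
```

```text
clock: 56.35
tool_pos: [0.5455, 0.0774, 0.0943]
eef_rot: [0.707, 0.707, 0.0, 0.0]
contact_force: [-0.4, 0.5, -0.3]
opening: 0.265
finger_force: 30.0
clock: 56.65
tool_pos: [0.5454, 0.0774, 0.0944]
eef_rot: [0.707, 0.707, 0.0, 0.0]
contact_force: [0.5, 0.3, -0.3]
opening: 0.264
finger_force: 30.0
```

View pics/stack.png

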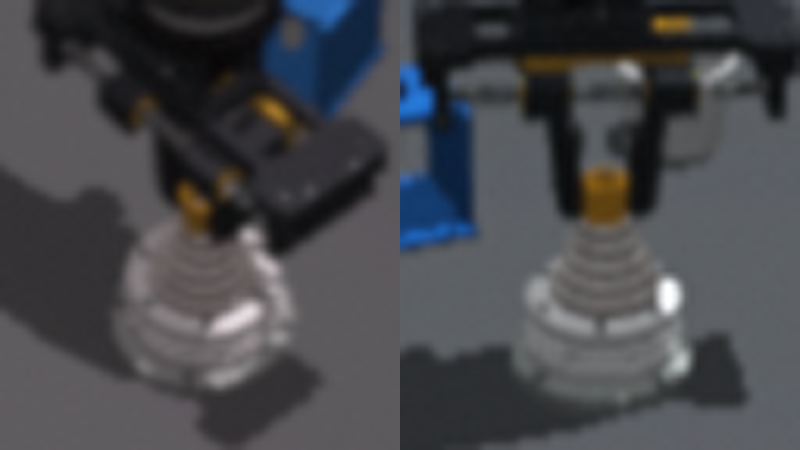

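The side view shows a clean five-step cone from (605,310) up to the brass sleeve at (607,195), all level. Now I'll release and back off.

```bash
python3 -m pendant '[{"claw":0.5,"dx":0,"dy":0,"dz":-0.3,"twist":0},{"claw":0.5,"dx":0,"dy":0,"dz":-0.3,"twist":0},{"claw":0.5,"dx":0,"dy":0,"dz":-0.3,"twist":0},{"claw":0.5,"dx":0,"dy":0,"dz":-0.3,"twist":0},{"claw":0.5,"dx":0,"dy":0,"dz":40,"twist":0},{"claw":0.5,"dx":0,"dy":0,"dz":85,"twist":0},{"claw":0.5,"dx":0,"dy":-40,"dz":130,"twist":0},{"claw":0.5,"dx":0,"dy":-80,"dz":150,"twist":0}]'
python3 -m pendant '[{"claw":0.5,"dx":0,"dy":-50,"dz":0,"twist":0},{"claw":0.5,"dx":0,"dy":-100,"dz":0,"twist":0},{"claw":0.5,"dx":0,"dy":-150,"dz":0,"twist":0},{"claw":0.5,"dx":0,"dy":-150,"dz":0,"twist":0},{"claw":0.5,"dx":0,"dy":-150,"dz":0,"twist":0},{"claw":0.5,"dx":0,"dy":-150,"dz":0,"twist":0}]'
python3 - <<'E'
from h import *
ims=[]
for n,k in [('scene',70),('side',70)]:
    p,d=eyes.snapshot(n);c=proj(n,[.52,.2,.08]).astype(int)
    ims.append(cv2.resize(p[c[1]-k:c[1]+k,c[0]-k:c[0]+k],(400,400),interpolation=2))
cv2.imwrite('pics/end.png',np.hstack(ims))
E
```

```text
clock: 57.55
tool_pos: [0.5466, 0.003, 0.2449]
eef_rot: [0.705, 0.709, 0.002, 0.001]
contact_force: [0.7, -1.1, -0.3]
opening: 0.501
finger_force: 0.0
clock: 58.15
tool_pos: [0.5455, -0.147, 0.242]
eef_rot: [0.706, 0.708, 0.0, -0.001]
contact_force: [0.3, 0.4, 0.4]
opening: 0.501
finger_force: 0.0
```

View pics/end.png

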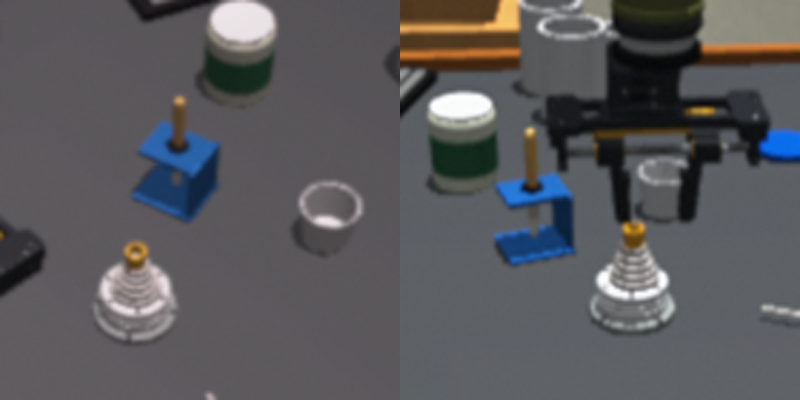

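The brush hangs by its collar at (178,145), the cup stands upright at (330,215), and the stack with the sleeve is seated at (135,265). I'm handing in the job.

```bash
python3 -c "
from plant import r
print(r.finish_job())"
```

```text
the job is handed in; nothing more can be done
None
```

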